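Unnest the stuck centrifuge adapters and sort them by size

TASK

Three centrifuge adapters are stuck inside one another in the leaning cradle. Draw them out one at a time, smallest first, so that each comes away without dragging the next one out, and stand every one upright, mouth up, centred on the round levelling pad of its own size in the tray. The pads are screwed to different heights, so feel for each one's top and set the adapters down gently, without dropping or ramming them, and leave the bottle, the jar and the tube rack where they are.

Things in the scene. Friction and masses are not known exactly. Their poses are not given: they have to be found in the camera images.
- large: the large adapter, a stiff blue plastic cup, open on top: outer diameter 62, height 67, wall 4, solid base 15 thick, straight sides. Origin: centre of its underside; its z axis points out through its mouth. About 210 g, give or take a third. Starts in the leaning nest. Three sprung tongues in its rim squeeze the medium one.
- large_top (a point): centre of the large adapter's mouth, level with its rim, 67 above its origin along its z axis
- medium: the medium adapter, a stiff white plastic cup, open on top: outer diameter 48, height 84, wall 4, solid base 15 thick, straight sides. Origin: centre of its underside; its z axis points out through its mouth. About 150 g, give or take a third. Starts in the leaning nest. Drawn straight along the leaning axis it lets go at about 12 N (a fifth more or less) and drags until out, 52 of travel; askew it jams and brings the large along.
- medium_top (a point): centre of the medium adapter's mouth, level with its rim, 84 above its origin along its z axis
- small: the small adapter, a stiff orange plastic cup, open on top: outer diameter 34, height 101, wall 4, solid base 15 thick, straight sides. Origin: centre of its underside; its z axis points out through its mouth. About 70 g, give or take a third. Starts in the leaning nest. Tongues in the medium one's rim squeeze it: drawn straight along the leaning axis it lets go at about 8 N (a fifth more or less) and drags until out, 69 of travel; askew it jams.
- small_top (a point): centre of the small adapter's mouth, level with its rim, 101 above its origin along its z axis
- cradle: fixed grey stand, footprint 160 x 116, with a short round cup (78 across) leaning 30 degrees from vertical, its mouth towards the stand's -x, roughly towards the robot. Origin: centre of its underside; z up. All three adapters are nested coaxially in this cup, each 32 proud of the rim around it; each one's base rests on the floor of the one around it
- pocket (a point): centre of the floor of the leaning cup, where the large adapter's underside rests; the cup is 35 deep from here to its rim. Three sprung rubber tongues inside its rim squeeze the large adapter: drawn straight along the leaning axis it lets go at about 17 N (a fifth more or less) and drags until out, 35 of travel
- tray: fixed low white enamel tray with a blue edge, 250 x 390, edge 17 high, inner floor 4 above the desk. Origin: centre of its underside; z up
- mat_large: the large adapter's place: grey round rubber levelling pad 92 across with a thin black ring as big as that adapter's base, on the tray's floor. Its flat top is screwed to an unknown height, anywhere from 4 to 20 above this origin (find it by touch), and stays there. The three pads stand in a row, in any order. Origin: centre of its underside on the tray's floor (not its top); z up
- mat_medium: the medium adapter's place: grey round rubber levelling pad 78 across with a thin black ring as big as that adapter's base, on the tray's floor. Its flat top is screwed to an unknown height, anywhere from 4 to 20 above this origin (find it by touch), and stays there. The three pads stand in a row, in any order. Origin: centre of its underside on the tray's floor (not its top); z up
- mat_small: the small adapter's place: grey round rubber levelling pad 64 across with a thin black ring as big as that adapter's base, on the tray's floor. Its flat top is screwed to an unknown height, anywhere from 4 to 20 above this origin (find it by touch), and stays there. The three pads stand in a row, in any order. Origin: centre of its underside on the tray's floor (not its top); z up
- bottle: bystander: amber capped bottle, 56 across, 150 high, standing beyond the cradle; origin: centre of its underside
- jar: bystander: low white specimen jar with a red lid, 52 across, 52 high, between the robot and the cradle; origin: centre of its underside
- rack: bystander: light blue tube rack 220 (its x) x 80 x 70 with capped tubes up to 98 high, to the left of the cradle; origin: centre of its underside

How it is judged (in metres and radians):
On the way, in this order (a step that is already met when the one before it is completed fails the run):
1. the small adapter is clear of the medium one, while the medium and the large are still seated (distance between small and medium above 0.09 m and distance between medium and large below 0.023 m and distance between large and pocket below 0.008 m), for 0.1 s.
2. the medium adapter is clear of the large one, while the large is still seated in the cradle (distance between medium and large above 0.075 m and distance between large and pocket below 0.008 m), for 0.1 s.
3. the large adapter is clear of the cradle's cup (distance between large and pocket above 0.05 m), for 0.1 s.
At the end, for the whole second after the job is handed in: Each adapter stands upright (within 0.06 rad), mouth up, at rest (under 0.02 m/s), its base on the pad of its own size (underside 2 to 23 mm above the pad's underside; the pads are 4 to 20 high) and its axis within 12 mm of the pad's centre (horizontal distance between large and mat_large below 0.012 m and angle between each of large, medium, small's own z axis and vertical below 0.06 rad and z of large in the frame of mat_large between 0.002 and 0.023 m and height (world z) of large_top above 0.062 m and linear speed of each of large, medium, small below 0.02 m/s and horizontal distance between medium and mat_medium below 0.012 m and z of medium in the frame of mat_medium between 0.002 and 0.023 m and height (world z) of medium_top above 0.079 m and horizontal distance between small and mat_small below 0.012 m and z of small in the frame of mat_small between 0.002 and 0.023 m and height (world z) of small_top above 0.096 m); the robot touches nothing.
It fails at once if an adapter is dropped: it falls freely faster than 0.3 m/s (about 5 mm of fall) ((linear speed of large above 0.3 m/s and contact force between the fingers and large below 0.1 N) or (linear speed of medium above 0.3 m/s and contact force between the fingers and medium below 0.1 N) or (linear speed of small above 0.3 m/s and contact force between the fingers and small below 0.1 N)).
It fails at once if an adapter is pressed onto its pad with more than 45 N (contact force between large and mat_large above 45 N or contact force between medium and mat_medium above 45 N or contact force between small and mat_small above 45 N).
It fails at once if the bottle, jar or tube rack is shoved more than 25 mm or tipped (distance of any of bottle, jar, rack from where it was at the start of the episode above 0.025 m or angle between any of bottle, jar, rack's own z axis and vertical above 0.35 rad).
It also fails if it takes over 72 s, if anything falls off the work surface, if the arm or the gripper's body presses on something with over 40 N, if the wrist force passes 120 N, or if a joint passes its speed limit or range.

ROBOT

A 7-joint arm with a two-finger parallel gripper is mounted at the origin on the work surface. World frame = base frame: x ahead of the robot, y to its left, z up, the work surface at z = 0. Lengths are in m, angles in degrees, forces in N, time in s.
With the tool pointing down it reaches from about 0.425 to 0.875 m from the base axis. Payload 4.7 kg.
Tool frame: the origin (TCP) lies between the finger pads; the fingertips stand env.finger_overhang ahead of it and the grasp point (between the pads) lies 5 mm behind it (env.finger_overhang is the distance from the TCP to the fingertips, in m); z points along the fingers, y is the line along which they close (so a half turn about z gives the same grasp; the last joint's range is limited). The gripper opens to 87 mm and grips with 3 to 60 N. Pads are 19 mm wide; open, the fingers measure 117 mm over their backs; the gripper's body (75 mm by 190 mm) begins 51 mm behind the grasp point.
Start: joints at [66.813, 18.392, -4.016, 83.108, 1.295, 78.541, -3.26], TCP at [0.264, -0.594, 0.237] pointing down, gripper open.
Joint ranges: [-163.93, 163.93], [-17.29, 119.83], [-79.2, 71.16], [3.27, 140.29], [-89.18, 269.18], [5.43, 117.66], [-154.24, 154.24]. Speed limits (degrees/s): [147.25, 147.25, 180, 180, 180, 180, 180].

INTERFACE

Orientations are given as [roll, pitch, yaw] about the fixed x, y, z axes, in that order (R = Rz(yaw) Ry(pitch) Rx(roll)).
In Python, from cell import telemetry, eyes, env, models gives the robot as it stands. The module is installed in compiled form; this text tells all that it offers.
- The arm moves only by the tool drive_tool, never from a script. Its arguments are lists of equal length, an entry for each row: "angular": the turn, a rotation vector about the tool's x, y, z in rad, a list of three; "delta_pos": the shift along the tool's x, y, z in cm, a list of three; "gripper": the finger opening in cm, from 0 to 8.7. A call has 1 to 20 rows; each row shifts and turns the commanded pose from where the row before left it, along the tool's axes as they then stand; what a row does not reach is not made up. A row lasts 1/10 s, in which the tool goes at most 50 mm and 8.59 degrees, less where a joint would pass 70% of its speed; a pose out of reach is approached as far as the arm can. A call with a gripper value outside its range is refused whole. The fingers move at their own pace and stop on an object; "squeeze" is the grip in N (left out, the last holds). Time passes only in rows, so rows that do not move let the fingers close. It gives the time, the measured TCP pose, the force, the opening and the grip force at its end, in the units of the state.
- telemetry.get_obs(): the state, without advancing time (a new reading comes with each control period).
- eyes.read_camera(name): name is "side" or "top"; returns a dict with "pixels" (420x560x3 uint8, red, green, blue), "mtx" (3x3 intrinsics, pixels), "origin" and "orientation" of the camera in the world. Camera axes: x right, y down, z forward; pixel columns grow to the right and rows downward; lengths in m; the calibration is good to about 2 mm. A picture is of the moment at which its call begins. There is no depth.
- env.sign_off(): hands the job in; it is judged then, once.
Trained networks look in a picture, given as the dict that the camera call returned (one of the last four; its "shot" number tells which), for a name from the list of things; names that differ only in an ending like _2 or _b are one class to them, and where a whole thing is asked for, a point or a joint stands for the part that bears it (a point fixed in the world has none). Each returns a list of dicts, best first, with "p" (0 to 1); they miss things now and then, are a little off and sometimes report something else, mostly with a low value. They report only what shows in the picture. A call takes as long as a camera call.
- models.search_frame(picture, target): "centre" ([column, row] in pixels, amid what is visible of it).
- models.cut_out(picture, target): "pixels" (420x560 bool, what is visible of it) and "centre" ([column, row] in pixels, amid what is visible of it).
The state is a dict: "time_s": time; "qpos": joint angles; "joint_velocities": joint speeds; "effort": joint torques, N m; "tool_pos": TCP position; "tool_rot": TCP orientation; "force": force on the tool from outside, world axes, zero at the start; "wrist_torque": the same for the moment, N m; "grip_width": finger opening in m; "grasp_force": force on a finger pad.
Only numpy, scipy, OpenCV 4.12 (cv2) and the standard library are available. Lean on these libraries where they do the work, as an engineer would, in place of code of your own. Each camera call takes 0.05 s, during which the arm holds its last target. There are 200 camera calls.

## Working session

There is one attempt and no reset: what is moved stays moved. The work goes in short steps, Python scripts to look and compute and a tool call to move; the robot and the scene stay as the last step left them, time stands still between calls to the robot, and variables do not carry over. Pictures are saved under pics/ and viewed, at most 10 in all, crops included, and the job is handed in when it is done.

Besides the shell and the picture viewer there is one more tool, called after ">>>" by a JSON object that holds its "name" and its "arguments", one argument or row to a line. drive_tool: Moves the arm, as the interface text tells. Its arguments: {"type":"object","properties":{"angular":{"type":"array","items":{"type":"array","items":{"type":"number"}}},"delta_pos":{"type":"array","items":{"type":"array","items":{"type":"number"}}},"gripper":{"type":"array","items":{"type":"number"}},"squeeze":{"type":"number"}},"required":["angular","delta_pos","gripper"]}

```bash
mkdir -p pics; cat > h.py <<'E'
import numpy as np, cv2
from scipy.spatial.transform import Rotation as R
from cell import telemetry, eyes, env, models
def Rm(o):
    o=np.array(o,float)
    return o if o.shape==(3,3) else R.from_euler('xyz',o,degrees=True).as_matrix()
def ray(c,px):
    K=np.array(c['mtx']);d=np.linalg.inv(K)@[px[0],px[1],1];return np.array(c['origin'],float),Rm(c['orientation'])@d
def onz(c,px,z):
    o,d=ray(c,px);return o+d*(z-o[2])/d[2]
def proj(c,P):
    P=np.atleast_2d(P);q=(P-np.array(c['origin']))@Rm(c['orientation'])@np.array(c['mtx']).T
    return q[:,:2]/q[:,2:]
def tri(a,pa,b,pb):
    o1,d1=ray(a,pa);o2,d2=ray(b,pb);t=np.linalg.lstsq(np.c_[d1,-d2],o2-o1,rcond=None)[0]
    p,q=o1+d1*t[0],o2+d2*t[1];return (p+q)/2,np.linalg.norm(p-q)
E
python3 - <<'E'
from h import *
s=eyes.read_camera('side');t=eyes.read_camera('top')
for n,c in(('side',s),('top',t)):
    cv2.imwrite(f'pics/{n}0.png',c['pixels'][:,:,::-1]);print(n,c['origin'],c['orientation'],c['mtx'])
    for k in 'small medium large cradle tray mat_large mat_medium mat_small bottle jar rack'.split():
        print(k,[(np.round(r['centre'],1).tolist(),round(r['p'],2),np.round(onz(c,r['centre'],0.0),3).tolist()) for r in models.search_frame(c,k)[:3]])
o=telemetry.get_obs();print(o,env.finger_overhang)
E
```

```text
side [-0.1073227   0.728913    0.82847668] [-125.58690009   -0.5352841  -134.34571189] [[532.90973575   0.         271.39346475]
 [  0.         532.90973575 208.35748619]
 [  0.           0.           1.        ]]
small [([202.1, 239.7], 0.94, [0.738, 0.131, 0.0])]
medium [([190.9, 251.6], 0.68, [0.721, 0.178, 0.0])]
large [([193.6, 260.0], 0.83, [0.692, 0.192, 0.0]), ([205.4, 239.7], 0.26, [0.733, 0.125, 0.0])]
cradle [([343.8, 233.9], 0.67, [0.511, -0.141, -0.0]), ([200.0, 287.0], 0.56, [0.61, 0.237, 0.0])]
tray [([203.4, 211.2], 0.62, [0.83, 0.053, 0.0])]
mat_large [([377.2, 203.1], 0.75, [0.535, -0.311, 0.0])]
mat_medium [([201.0, 240.0], 0.74, [0.739, 0.133, 0.0]), ([344.6, 223.2], 0.69, [0.538, -0.177, 0.0]), ([377.2, 204.4], 0.49, [0.531, -0.306, 0.0])]
mat_small [([323.0, 243.2], 0.84, [0.523, -0.075, -0.0]), ([204.3, 238.3], 0.55, [0.739, 0.123, 0.0])]
bottle []
jar [([302.3, 297.2], 0.91, [0.432, 0.097, 0.0]), ([190.8, 257.1], 0.41, [0.705, 0.19, -0.0])]
rack [([122.5, 339.8], 0.93, [0.599, 0.44, 0.0])]
top [0.44366632 0.05977409 1.09613344] [-171.32834798   -1.31358848  -9
[... 1003 characters left out ...]
2, 'qpos': array([66.8115813 , 18.39109868, -4.01752122, 83.10902384,  1.29528375,
       78.53881731, -3.26042205]), 'joint_velocities': array([-0.04267757, -0.04436058,  0.09155361,  0.08114908, -0.05234549,
       -0.07076498, -0.03585083]), 'effort': array([ 4.22318624e-05, -4.91101456e+01, -4.03091423e-01, -3.12764275e+01,
       -6.36179326e-02,  3.38085915e-02,  2.98311204e-05]), 'tool_pos': array([ 0.26433539, -0.59384641,  0.23658316]), 'tool_rot': array([1.79993786e+02, 2.52967959e-03, 2.39982303e+01]), 'force': array([-0.53239678,  0.15426888, -0.71178834]), 'wrist_torque': array([ 0.03553032, -0.03094102,  0.0366819 ]), 'grasp_force': 0.0, 'grip_width': 0.08683728405337586} 0.014
```

View pictures.

View pics/side0.png

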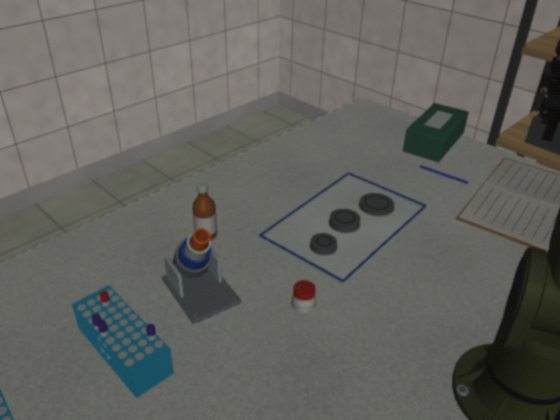

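View pics/top0.png

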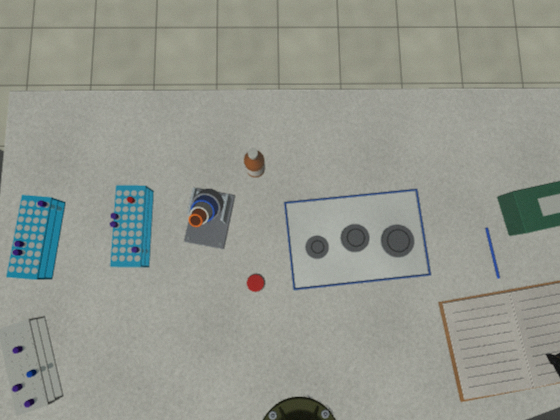

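```bash
python3 - <<'E'
from h import *
s=eyes.read_camera('side');t=eyes.read_camera('top')
a=s['pixels'][180:330,150:250];b=t['pixels'][175:255,170:270]
import pickle;pickle.dump((s,t),open('c0.pkl','wb'))
M=[]
for c in(s,t):
    m={}
    for k in 'small medium large cradle'.split():
        r=models.cut_out(c,k); 
        if r: m[k]=r[0]['pixels'];print(k,r[0]['p'],m[k].sum(),r[0]['centre'])
    M.append(m)
pickle.dump(M,open('m0.pkl','wb'))
A=cv2.resize(a,None,fx=4,fy=4,interpolation=2);B=cv2.resize(b,None,fx=4,fy=4,interpolation=2)
im=np.zeros((600,800,3),np.uint8);im[:600,:400]=A;im[:320,400:]=B
cv2.imwrite('pics/crop0.png',im[:,:,::-1])
E
```

```text
small 0.88 365 [203.4, 237.8]
medium 0.53 291 [195.0, 251.2]
large 0.54 335 [193.1, 259.0]
cradle 0.66 3187 [198.9, 287.1]
small 0.55 235 [197.3, 218.1]
medium 0.69 154 [205.4, 206.8]
cradle 0.69 1585 [217.8, 228.6]
```

View pics/crop0.png

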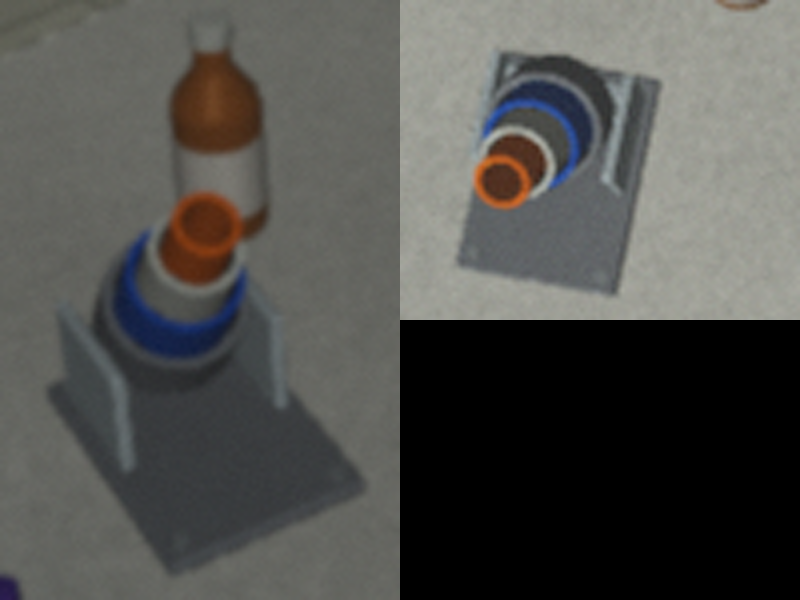

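```bash
cat > fit.py <<'E'
from h import *
from scipy.optimize import minimize
th=np.linspace(0,2*np.pi,60)
def circ(p,ax,r):
    ax=ax/np.linalg.norm(ax);u=np.cross(ax,[0,1,0.3]);u/=np.linalg.norm(u);v=np.cross(ax,u)
    return p+r*(np.cos(th)[:,None]*u+np.sin(th)[:,None]*v)
def hull(c,P,box,S=6):
    x0,y0,x1,y1=box;q=(proj(c,P)+.5-[x0,y0])*S
    m=np.zeros(((y1-y0)*S,(x1-x0)*S),np.uint8)
    cv2.fillConvexPoly(m,cv2.convexHull(np.round(q).astype(np.int32)),1)
    return m
def down(m,S=6): 
    return cv2.GaussianBlur(cv2.resize(m.astype(np.float32),(m.shape[1]//S,m.shape[0]//S),interpolation=cv2.INTER_AREA),(0,0),.8)
def nm(f,x0,st):
    x=np.array(x0,float)
    for k in range(3):
        sx=np.vstack([x]+[x+np.eye(len(x))[i]*st[i]/(k+1) for i in range(len(x))])
        r=minimize(f,x,method='Nelder-Mead',options=dict(initial_simplex=sx,xatol=1e-5,fatol=1e-4,maxiter=500));x=r.x
    return r
E
python3 - <<'E'
from fit import *
import pickle
s,t=pickle.load(open('c0.pkl','rb'))
def im(c,b): return c['pixels'][b[1]:b[3],b[0]:b[2]].astype(np.float32)
B={'s':(165,222,225,285),'t':(180,185,235,235)}
obs=[]
for k,c in(('s',s),('t',t)):
    I=im(c,B[k]);r,g,b=I[...,0],I[...,1],I[...,2]
    o=np.clip((r-b)/ (r+b+1)/.35,0,1); bl=np.clip((b-r)/(r+b+1)/.3,0,1)
    if k=='s':
        # bottle above/right: suppress pixels outside the small
        yy,xx=np.mgrid[222:285,165:225]; o[(xx>211)&(yy<243)]=0; o[yy<226]=0
    obs.append((c,B[k],cv2.GaussianBlur(o,(0,0),.6),cv2.GaussianBlur(bl,(0,0),.6)));print(o.sum(),bl.sum())
def model(x,c,b):
    p=x[:3];l=np.deg2rad(30);y=x[3]
    ax=np.array([-np.sin(l)*np.cos(y),-np.sin(l)*np.sin(y),np.cos(l)])
    C=lambda d,r:circ(p+ax*d,ax,r)
    sm=hull(c,np.r_[C(.099,.017),C(.131,.017)],b)
    me=hull(c,np.r_[C(.067,.024),C(.099,.024)],b)
    la=hull(c,np.r_[C(.035,.031),C(.067,.031)],b)
    return down(sm),down(la&~(me|sm)&1)
def f(x):
    e=0
    for c,b,o,bl in obs:
        a,d=model(x,c,b); e+=((a-o)**2).sum()+.5*((d-bl)**2).sum()
    return e
best=None
for y in(-.4,-.1,.2):
    r=nm(f,[.65,.23,.06,y],[.02,.02,.02,.1]);print(r.x,r.fun)
    if best is None or r.fun<best.fun:best=r
x=best.x;np.save('nest.npy',x)
# per-cam orange centroid residuals
for c,b,o,bl in obs:
    a,d=model(x,c,b);yy,xx=np.mgrid[b[1]:b[3],b[0]:b[2]]
    ce=lambda w:(round((w*xx).sum()/w.sum(),2),round((w*yy).sum()/w.sum(),2))
    print('orange obs/mod',ce(o),ce(a),'blue',ce(bl),ce(d))
# mats
for n,R0,g in(('small',.032,(.511,-.069)),('medium',.039,(.537,-.173)),('large',.046,(.529,-.293))):
    ob=[]
    for c in(s,t):
        q=proj(c,[g[0],g[1],.01])[0].astype(int);b=(q[0]-32,q[1]-28,q[0]+32,q[1]+28)
        I=im(c,b).mean(2);bg=np.percentile(I,75);fg=np.percentile(I,10)
        d=np.clip((bg-I)/(bg-fg)*1.4-.1,0,1)
        yy,xx=np.mgrid[-28:28,-32:32];d[np.hypot(xx,yy)>(27 if n=='large' else 23 if n=='medium' else 19)]=0
        ob.append((c,b,d))
    def fm(x):
        z=np.array([0,0,1.]);e=0
        for c,b,d in ob:
            P=np.r_[circ(np.array([x[0],x[1],.004]),z,R0),circ(np.array([x[0],x[1],.004+x[2]]),z,R0)]
            e+=((down(hull(c,P,b))-d)**2).sum()
        return e+1e4*max(0,.004-x[2])+1e4*max(0,x[2]-.02)
    r=nm(fm,[g[0],g[1],.012],[.01,.01,.005]);print(n,r.x,r.fun)
E
```

```text
451.5654 577.61774
312.01727 342.78635
[ 0.63723921  0.23890451  0.05951808 -0.15938377] 61.49456024169922
[ 0.6371177   0.23950437  0.05977904 -0.15207374] 61.8707160949707
[ 0.63715972  0.23892239  0.05964011 -0.15998157] 61.52117919921875
orange obs/mod (np.float64(198.55), np.float64(239.27)) (np.float64(199.72), np.float64(239.17)) blue (np.float64(192.26), np.float64(262.45)) (np.float64(191.26), np.float64(258.18))
orange obs/mod (np.float64(198.2), np.float64(214.93)) (np.float64(197.17), np.float64(217.71)) blue (np.float64(208.52), np.float64(207.33)) (np.float64(206.65), np.float64(204.26))
small [ 0.51285233 -0.06143631  0.01749023] 33.61145782470703
medium [ 0.53778373 -0.17088952  0.01974665] 72.75428009033203
large [ 0.52807644 -0.29405284  0.01180906] 163.78411865234375
```

```bash
cat > ov.py <<'E'
from fit import *
def ov(s,t,x,name):
    p=x[:3];l=np.deg2rad(30);y=x[3]
    ax=np.array([-np.sin(l)*np.cos(y),-np.sin(l)*np.sin(y),np.cos(l)])
    im=np.zeros((600,800,3),np.uint8)
    for c,(x0,y0,w,h),X in((s,(165,222,66,75),0),(t,(180,190,66,75),400)):
        A=cv2.resize(c['pixels'][y0:y0+h,x0:x0+w],None,fx=6,fy=6,interpolation=2)
        for d,r in((.131,.017),(.099,.024),(.067,.031),(.035,.039)):
            q=(proj(c,circ(p+ax*d,ax,r))+.5-[x0,y0])*6
            cv2.polylines(A,[np.round(q).astype(np.int32)],True,(0,255,0),1)
        im[:h*6,X:X+w*6]=A
    cv2.imwrite(name,im[:460,:,::-1])
E
python3 - <<'E'
from ov import *
import pickle
s,t=pickle.load(open('c0.pkl','rb'));x=np.load('nest.npy');ov(s,t,x,'pics/ov1.png')
for z in(.008,):
    P=[onz(t,(170+(u-400)/4-.4,175+v/4-.4),z)[:2] for u,v in((496,50),(458,262),(658,78),(615,293))]
    P=np.array(P);print(P)
    for a,b in((0,1),(2,3)): d=P[a]-P[b];print(np.linalg.norm(d),np.arctan2(d[1],d[0]))
    for a,b in((0,2),(1,3)): d=P[a]-P[b];print(np.linalg.norm(d),np.arctan2(d[1],d[0])-np.pi/2)
    print(P.mean(0))
E
```

```text
[[0.69195704 0.29029144]
 [0.53827749 0.31434912]
 [0.66978781 0.17300874]
 [0.51456297 0.20309406]]
0.15555120274949094 -0.15528409656474024
0.1581134899490025 -0.1914440669845025
0.11935957727475732 -0.18681969421342082
0.11375440772800378 -0.21001153426931918
[0.60364633 0.24518584]
```

View pics/ov1.png

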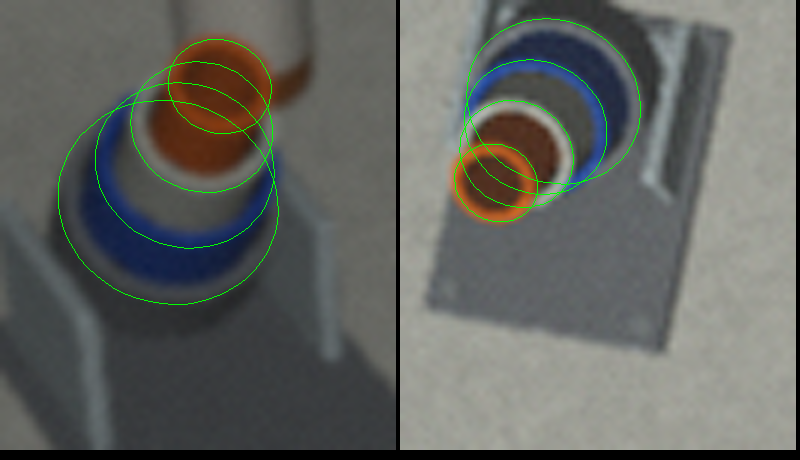

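```bash
cat > plan.py <<'E'
from h import *
import json
def axis(y,lean=30):
    l=np.deg2rad(lean);return np.array([-np.sin(l)*np.cos(y),-np.sin(l)*np.sin(y),np.cos(l)])
def tilt(y,lean=30): # tool z=-axis, tool y lateral
    z=-axis(y,lean);yy=np.cross(z,[np.cos(y),np.sin(y),0]) if lean else np.array([np.sin(y),-np.cos(y),0])
    yy/=np.linalg.norm(yy);return np.c_[np.cross(yy,z),yy,z]
def rows(wps,start=None):
    """wps: list of (pos,Rot,n)"""
    if start is None:
        o=telemetry.get_obs();start=(np.array(o['tool_pos']),Rm(o['tool_rot']))
    p,Q=start;D=[];A=[]
    for P,T,n in wps:
        P=np.array(P,float);rv=R.from_matrix(Q.T@T).as_rotvec();p0,Q0=p.copy(),Q.copy()
        for i in range(1,n+1):
            pt=p0+(P-p0)*i/n;a=np.round(R.from_matrix(Q.T@(Q0@R.from_rotvec(rv*i/n).as_matrix())).as_rotvec(),3)
            d=np.round(Q.T@(pt-p)*100,2)
            p=p+Q@d/100;Q=Q@R.from_rotvec(a).as_matrix();D.append(d.tolist());A.append(a.tolist())
    print('n',len(D));print('"delta_pos":',json.dumps(D));print('"angular":',json.dumps(A));print('end',p.round(4),R.from_matrix(Q).as_euler('xyz',degrees=True).round(2))
    return p,Q
E
python3 - <<'E'
from plan import *
x=np.load('nest.npy');top=x[:3]+.131*axis(x[3]);print('small top',top)
y=-.17;a=axis(y);T=tilt(y)
pk=top-.131*a;np.save('n2.npy',np.r_[pk,y]);print('pocket',pk,'axis',a)
rows([([.5,-.2,.37],tilt(0,0),10),(pk+a*.195,T,10)])
E
```

```text
small top [0.5725694  0.2493     0.17296741]
pocket [0.63712521 0.23821855 0.05951808] axis [-0.49279238  0.08459117  0.8660254 ]
n 20
"delta_pos": [[3.75, -2.64, -1.33], [3.65, -2.79, -1.34], [3.52, -2.95, -1.33], [3.39, -3.09, -1.34], [3.26, -3.23, -1.33], [3.13, -3.36, -1.34], [2.98, -3.49, -1.33], [2.83, -3.61, -1.34], [2.68, -3.73, -1.33], [2.52, -3.83, -1.34], [0.41, -4.55, 1.42], [0.26, -4.56, 1.41], [0.11, -4.57, 1.4], [-0.04, -4.57, 1.39], [-0.18, -4.58, 1.36], [-0.34, -4.58, 1.32], [-0.47, -4.58, 1.28], [-0.62, -4.58, 1.24], [-0.76, -4.57, 1.17], [-0.89, -4.56, 1.12]]
"angular": [[0.0, 0.0, 0.042], [0.0, 0.0, 0.042], [0.0, 0.0, 0.042], [0.0, 0.0, 0.042], [0.0, 0.0, 0.041], [0.0, 0.0, 0.042], [0.0, 0.0, 0.042], [0.0, 0.0, 0.042], [0.0, 0.0, 0.042], [0.0, 0.0, 0.042], [-0.004, 0.052, 0.017], [-0.005, 0.052, 0.016], [-0.004, 0.053, 0.017], [-0.005, 0.052, 0.016], [-0.004, 0.052, 0.017], [-0.005, 0.052, 0.017], [-0.004, 0.053, 0.016], [-0.004, 0.052, 0.017], [-0.005, 0.052, 0.016], [-0.004, 0.052, 0.017]]
end [0.541  0.2547 0.2284] [-179.98  -29.98   -9.74]
```

>>> {"name": "drive_tool", "arguments": {
  "delta_pos": [
    [3.75,-2.64,-1.33],
    [3.65,-2.79,-1.34],
    [3.52,-2.95,-1.33],
    [3.39,-3.09,-1.34],
    [3.26,-3.23,-1.33],
    [3.13,-3.36,-1.34],
    [2.98,-3.49,-1.33],
    [2.83,-3.61,-1.34],
    [2.68,-3.73,-1.33],
    [2.52,-3.83,-1.34],
    [0.41,-4.55,1.42],
    [0.26,-4.56,1.41],
    [0.11,-4.57,1.4],
    [-0.04,-4.57,1.39],
    [-0.18,-4.58,1.36],
    [-0.34,-4.58,1.32],
    [-0.47,-4.58,1.28],
    [-0.62,-4.58,1.24],
    [-0.76,-4.57,1.17],
    [-0.89,-4.56,1.12]
  ],
  "angular": [
    [0.0,0.0,0.042],
    [0.0,0.0,0.042],
    [0.0,0.0,0.042],
    [0.0,0.0,0.042],
    [0.0,0.0,0.041],
    [0.0,0.0,0.042],
    [0.0,0.0,0.042],
    [0.0,0.0,0.042],
    [0.0,0.0,0.042],
    [0.0,0.0,0.042],
    [-0.004,0.052,0.017],
    [-0.005,0.052,0.016],
    [-0.004,0.053,0.017],
    [-0.005,0.052,0.016],
    [-0.004,0.052,0.017],
    [-0.005,0.052,0.017],
    [-0.004,0.053,0.016],
    [-0.004,0.052,0.017],
    [-0.005,0.052,0.016],
    [-0.004,0.052,0.017]
  ],
  "gripper": [8.7,8.7,8.7,8.7,8.7,8.7,8.7,8.7,8.7,8.7,8.7,8.7,8.7,8.7,8.7,8.7,8.7,8.7,8.7,8.7]
}}

```text
time_s: 3.7
tool_pos: [0.5389, 0.2452, 0.2307]
tool_rot: [179.6, -29.3, -9.3]
force: [0.5, -1.0, -1.3]
grip_width: 0.087
grasp_force: 0.0
```

```bash
python3 - <<'E'
from plan import *
n=np.load('n2.npy');a=axis(n[3]);T=tilt(n[3])
rows([(n[:3]+a*.195,T,2),(n[:3]+a*.117,T,6)])
o=telemetry.get_obs();print(o['qpos'],o['force'])
E
```

```text
n 8
"delta_pos": [[-0.03, -0.49, 0.11], [-0.04, -0.48, 0.11], [0.0, -0.0, 1.3], [0.0, -0.0, 1.3], [0.0, -0.0, 1.3], [0.0, -0.0, 1.3], [0.0, -0.0, 1.3], [0.0, -0.0, 1.3]]
"angular": [[0.002, 0.006, 0.004], [0.001, 0.006, 0.003], [0.0, -0.0, 0.0], [0.0, -0.0, 0.0], [0.0, -0.0, 0.0], [0.0, -0.0, 0.0], [0.0, -0.0, 0.0], [0.0, -0.0, 0.0]]
end [0.5794 0.2481 0.1609] [179.97 -30.02  -9.71]
[  27.86412147   -2.21955924  -65.62177408  111.17406039   24.90537543
   52.09002575 -149.85798153] [ 0.49996737 -0.95430483 -1.25282289]
```

```bash
python3 - <<'E'
from plan import *
n=np.load('n2.npy');a=axis(n[3]);T=tilt(n[3])@R.from_euler('z',-90,degrees=True).as_matrix()
rows([(n[:3]+a*.195,T,12)])
E
```

```text
n 12
"delta_pos": [[-0.01, -0.08, 0.02], [0.01, -0.08, 0.02], [0.02, -0.08, 0.02], [0.02, -0.08, 0.01], [0.04, -0.07, 0.02], [0.04, -0.07, 0.02], [0.05, -0.06, 0.02], [0.07, -0.05, 0.02], [0.06, -0.05, 0.02], [0.08, -0.04, 0.01], [0.07, -0.02, 0.02], [0.08, -0.02, 0.02]]
"angular": [[-0.001, 0.001, -0.13], [-0.0, 0.001, -0.131], [-0.001, 0.001, -0.13], [-0.0, 0.001, -0.13], [-0.001, 0.001, -0.13], [-0.0, 0.001, -0.131], [-0.001, 0.001, -0.13], [-0.0, 0.001, -0.13], [-0.001, 0.001, -0.13], [-0.0, 0.001, -0.131], [-0.001, 0.001, -0.13], [-0.001, 0.001, -0.13]]
end [0.541  0.2547 0.2284] [ 1.4997e+02 -2.0000e-02  8.0250e+01]
```

>>> {"name": "drive_tool", "arguments": {
  "delta_pos": [
    [0,0,0],
    [0,0,0],
    [0,0,0],
    [0,0,0],
    [0,0,0],
    [0,0,0],
    [0,0,0],
    [0,0,0],
    [0,0,0],
    [0,0,0],
    [0,0,0],
    [0,0,0],
    [0,0,0]
  ],
  "angular": [
    [0,0,-0.131],
    [0,0,-0.131],
    [0,0,-0.131],
    [0,0,-0.131],
    [0,0,-0.131],
    [0,0,-0.131],
    [0,0,-0.131],
    [0,0,-0.131],
    [0,0,-0.131],
    [0,0,-0.131],
    [0,0,-0.131],
    [0,0,-0.13],
    [0,0,0]
  ],
  "gripper": [8.7,8.7,8.7,8.7,8.7,8.7,8.7,8.7,8.7,8.7,8.7,8.7,8.7]
}}

```text
time_s: 5.0
tool_pos: [0.5399, 0.2418, 0.2304]
tool_rot: [150.9, 0.4, 80.4]
force: [-1.3, 0.2, -1.4]
grip_width: 0.087
grasp_force: 0.0
```

```bash
python3 - <<'E'
from plan import *
o=telemetry.get_obs();print(o['tool_pos'],o['tool_rot'],o['qpos'],o['force'])
n=np.load('n2.npy');a=axis(n[3]);T=tilt(n[3])@R.from_euler('z',-90,degrees=True).as_matrix()
rows([(n[:3]+a*.195,T,2),(n[:3]+a*.117,T,6)])
E
```

```text
[0.53988019 0.24183356 0.23037912] [150.92464484   0.43367975  80.42776984] [ 24.11454886  -2.05816214 -61.64651999 111.18141169  24.8606184
  52.29627027 -59.61424216] [-1.25887034  0.16516214 -1.38667893]
n 8
"delta_pos": [[0.65, -0.09, 0.06], [0.64, -0.09, 0.06], [0.0, -0.0, 1.3], [0.0, -0.0, 1.3], [0.0, -0.0, 1.3], [0.0, -0.0, 1.3], [0.0, -0.0, 1.3], [0.0, -0.0, 1.3]]
"angular": [[-0.008, 0.003, 0.003], [-0.008, 0.002, 0.003], [-0.0, 0.0, 0.0], [-0.0, 0.0, 0.0], [-0.0, 0.0, 0.0], [-0.0, 0.0, 0.0], [-0.0, 0.0, 0.0], [-0.0, 0.0, 0.0]]
end [0.5795 0.2481 0.1608] [1.5001e+02 1.0000e-02 8.0270e+01]
```

>>> {"name": "drive_tool", "arguments": {
  "delta_pos": [
    [0.65,-0.09,0.06],
    [0.64,-0.09,0.06],
    [0,0,0],
    [0,0,1.3],
    [0,0,1.3],
    [0,0,1.3],
    [0,0,0],
    [0,0,0]
  ],
  "angular": [
    [-0.008,0.003,0.003],
    [-0.008,0.002,0.003],
    [0,0,0],
    [0,0,0],
    [0,0,0],
    [0,0,0],
    [0,0,0],
    [0,0,0]
  ],
  "gripper": [8.7,8.7,8.7,8.7,8.7,8.7,8.7,8.7]
}}

```text
time_s: 5.8
tool_pos: [0.5602, 0.2513, 0.1945]
tool_rot: [150.1, -0.0, 80.2]
force: [0.7, 0.5, -0.1]
grip_width: 0.087
grasp_force: 0.0
```

```bash
python3 - <<'E'
from plan import *
o=telemetry.get_obs();print(o['tool_pos'],o['tool_rot'],o['qpos'],o['force'])
n=np.load('n2.npy');a=axis(n[3]);T=tilt(n[3])@R.from_euler('z',-90,degrees=True).as_matrix()
rows([(n[:3]+a*.117,T,4)])
s=eyes.read_camera('side');t=eyes.read_camera('top')
im=np.zeros((520,800,3),np.uint8)
for c,(x0,y0),X in((s,(150,180),0),(t,(165,160),400)):
    A=cv2.resize(c['pixels'][y0:y0+130,x0:x0+100],None,fx=4,fy=4,interpolation=2);im[:,X:X+400]=A
cv2.imwrite('pics/pre1.png',im[:,:,::-1])
E
```

```text
[0.56023586 0.25127131 0.19447075] [ 1.50065437e+02 -3.78532151e-02  8.01945222e+01] [ 21.59556496   6.03456652 -62.83378027 111.75969702  36.89217558
  50.96972606 -70.09113873] [ 0.73129199  0.53376237 -0.05672975]
n 4
"delta_pos": [[0.0, 0.0, 0.97], [0.01, 0.01, 0.97], [0.0, -0.0, 0.98], [0.0, -0.0, 0.97]]
"angular": [[-0.0, -0.0, -0.0], [-0.001, -0.0, -0.001], [0.0, -0.0, 0.0], [-0.0, -0.0, -0.0]]
end [0.5795 0.2481 0.1608] [ 1.5001e+02 -1.0000e-02  8.0240e+01]
```

View pics/pre1.png

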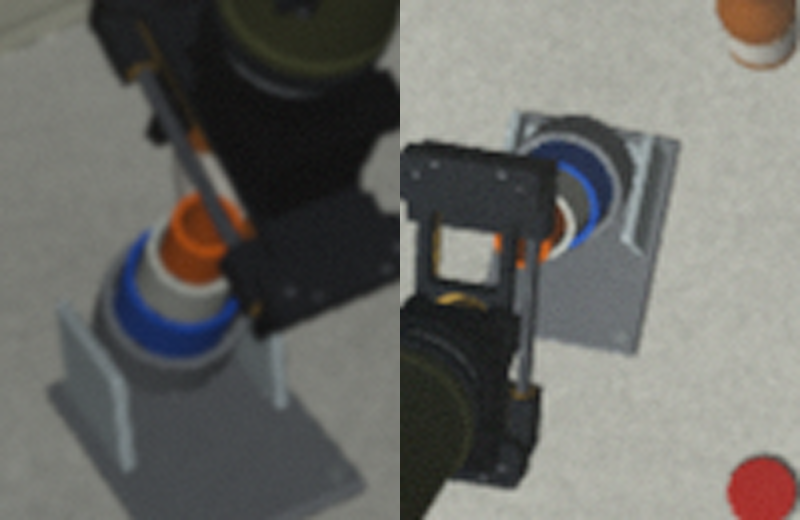

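```bash
python3 - <<'E'
from plan import *
o=telemetry.get_obs();Q=Rm(o['tool_rot']);p=o['tool_pos']
s=eyes.read_camera('side');t=eyes.read_camera('top')
im=np.zeros((600,800,3),np.uint8)
for c,(x0,y0),X in((s,(140,120),0),(t,(120,140),400)):
    A=cv2.resize(c['pixels'][y0:y0+150,x0:x0+100],None,fx=4,fy=4,interpolation=2)
    L=[]
    for (dy,dz) in((0,.014),(0,0),(0,-.056),(.0435,.014),(.0435,-.056),(.095,-.056),(-.0435,.014),(-.0435,-.056),(-.095,-.056)):
        q=(proj(c,p+Q@[0,dy,dz])[0]+.5-[x0,y0])*4;L.append(tuple(np.round(q).astype(int).tolist()))
    for i,j in((0,2),(3,4),(6,7),(5,8)):cv2.line(A,L[i],L[j],(0,255,0),1)
    im[:,X:X+400]=A
cv2.imwrite('pics/pre2.png',im[:,:,::-1])
E
```

```text
(no output)
```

View pics/pre2.png

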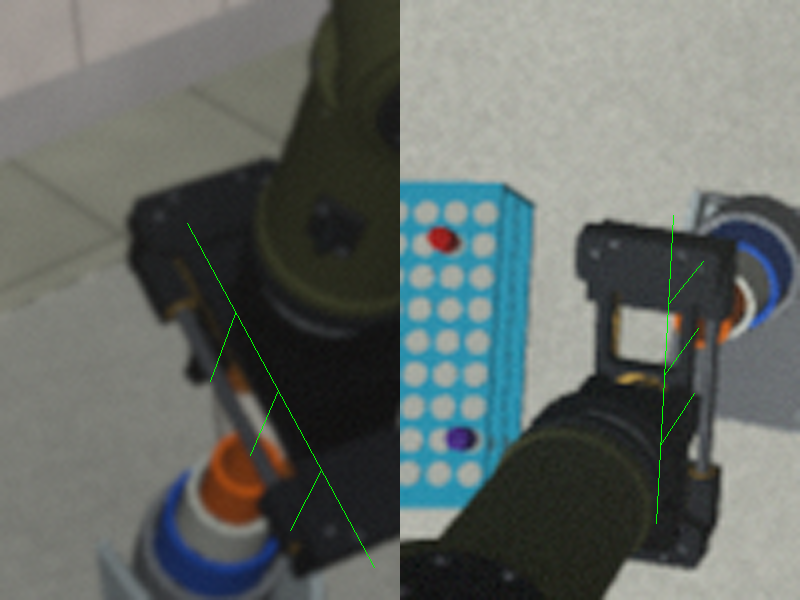

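>>> {"name": "drive_tool", "arguments": {
  "delta_pos": [
    [0,0,0.97],
    [0,0,0.97],
    [0,0,0.98],
    [0,0,0.97],
    [0,0,0],
    [0,0,0],
    [0,0,0],
    [0,0,0],
    [0,0,0],
    [0,0,0],
    [0,0,0]
  ],
  "angular": [
    [0,0,0],
    [-0.001,0,-0.001],
    [0,0,0],
    [0,0,0],
    [0,0,0],
    [0,0,0],
    [0,0,0],
    [0,0,0],
    [0,0,0],
    [0,0,0],
    [0,0,0]
  ],
  "gripper": [8.7,8.7,8.7,8.7,5,3,3,3,3,3,3],
  "squeeze": 30
}}

```text
time_s: 7.1
tool_pos: [0.5796, 0.2481, 0.1609]
tool_rot: [150.0, 0.0, 80.3]
force: [0.3, 0.3, -0.6]
grip_width: 0.0394
grasp_force: 0.0
```

```bash
python3 - <<'E'
from plan import *
o=telemetry.get_obs();print(o);print('tool-frame F',Rm(o['tool_rot']).T@o['force'],'T',Rm(o['tool_rot']).T@o['wrist_torque'])
E
```

```text
{'time_s': 7.1, 'qpos': array([ 18.54934771,  11.83654227, -60.42902894, 112.17966997,
        44.77677554,  49.78283197, -75.45178118]), 'joint_velocities': array([-0.00099867,  0.07482323, -0.04860325,  0.05565049,  0.06413207,
       -0.11831716,  0.00907483]), 'effort': array([-4.96030378e-03, -2.67901790e+01, -5.29079273e+00, -2.93587840e+01,
        1.81230504e+00, -6.87431227e-01, -3.77644238e-02]), 'tool_pos': array([0.57955144, 0.24806454, 0.16092957]), 'tool_rot': array([1.49951338e+02, 2.81341660e-02, 8.03018103e+01]), 'force': array([ 0.2795268 ,  0.32695187, -0.62745804]), 'wrist_torque': array([0.09540619, 0.52295693, 0.00456305]), 'grasp_force': 0.0, 'grip_width': 0.03939573442991456}
tool-frame F [ 0.36967599 -0.12327423  0.65336014] T [ 0.5315529   0.00756271 -0.00119818]
```

Still closing.

>>> {"name": "drive_tool", "arguments": {
  "delta_pos": [
    [0,0,0],
    [0,0,0],
    [0,0,0],
    [0,0,0]
  ],
  "angular": [
    [0,0,0],
    [0,0,0],
    [0,0,0],
    [0,0,0]
  ],
  "gripper": [3,3,3,3]
}}

```text
time_s: 7.5
tool_pos: [0.5799, 0.2481, 0.1611]
tool_rot: [149.9, 0.0, 80.3]
force: [1.4, -0.4, 1.6]
grip_width: 0.0333
grasp_force: 30.0
```

```bash
cat > f.py <<'E'
from plan import *
o=telemetry.get_obs();Q=Rm(o['tool_rot']);print(o['time_s'],o['tool_pos'],o['tool_rot'],'w',o['grip_width'],'g',o['grasp_force'],'toolF',Q.T@o['force'],'T',Q.T@o['wrist_torque'],'q',o['qpos'].round(1))
E
python3 f.py
```

```text
7.5 [0.57989651 0.24805768 0.16111631] [1.49926894e+02 1.47070511e-02 8.02963127e+01] w 0.033307950701980414 g 29.95757575428727 toolF [-0.19411301  2.07692405 -0.67166518] T [ 0.15937637 -0.06532092  0.00947471] q [ 18.5  11.8 -60.4 112.2  44.8  49.8 -75.5]
```

>>> {"name": "drive_tool", "arguments": {
  "delta_pos": [
    [0,0,-0.1],
    [0,0,-0.1],
    [0,0,-0.1],
    [0,0,-0.1],
    [0,0,-0.1]
  ],
  "angular": [
    [0,0,0],
    [0,0,0],
    [0,0,0],
    [0,0,0],
    [0,0,0]
  ],
  "gripper": [3,3,3,3,3]
}}

```text
time_s: 8.0
tool_pos: [0.5767, 0.2476, 0.1638]
tool_rot: [150.1, 0.1, 80.3]
force: [5.1, 0.5, -5.6]
grip_width: 0.0334
grasp_force: 29.9
```

```bash
python3 f.py
```

```text
8.0 [0.57671461 0.24759529 0.16377762] [1.50074136e+02 5.20317982e-02 8.02592552e+01] w 0.033426734297196545 g 29.94050783147861 toolF [1.31361968 1.52394187 7.28834893] T [ 0.13987086  0.20714045 -0.02524191] q [ 19.   11.2 -60.8 112.2  43.8  49.9 -74.8]
```

>>> {"name": "drive_tool", "arguments": {
  "delta_pos": [
    [0,0,-0.2],
    [0,0,-0.2],
    [0,0,-0.2],
    [0,0,-0.2],
    [0,0,-0.2],
    [0,0,-0.2],
    [0,0,-0.2],
    [0,0,-0.2],
    [0,0,-0.2],
    [0,0,-0.2]
  ],
  "angular": [
    [0,0,0],
    [0,0,0],
    [0,0,0],
    [0,0,0],
    [0,0,0],
    [0,0,0],
    [0,0,0],
    [0,0,0],
    [0,0,0],
    [0,0,0]
  ],
  "gripper": [3,3,3,3,3,3,3,3,3,3]
}}

```text
time_s: 9.0
tool_pos: [0.5668, 0.2494, 0.1811]
tool_rot: [150.1, 0.0, 80.3]
force: [5.3, -0.2, -5.7]
grip_width: 0.0338
grasp_force: 29.9
```

```bash
python3 f.py; python3 - <<'E'
from ov import *
s=eyes.read_camera('side');t=eyes.read_camera('top')
n=np.load('n2.npy');ov(s,t,n,'pics/pull1.png')
E
```

```text
9.0 [0.56677089 0.24939966 0.18109905] [1.50075368e+02 4.80602638e-02 8.02696901e+01] w 0.033793215209624 g 29.942144222443428 toolF [0.65841329 1.69144118 7.59109438] T [0.13116552 0.2724     0.00636402] q [ 20.6   8.3 -62.2 112.1  40.   50.5 -72.2]
```

View pics/pull1.png

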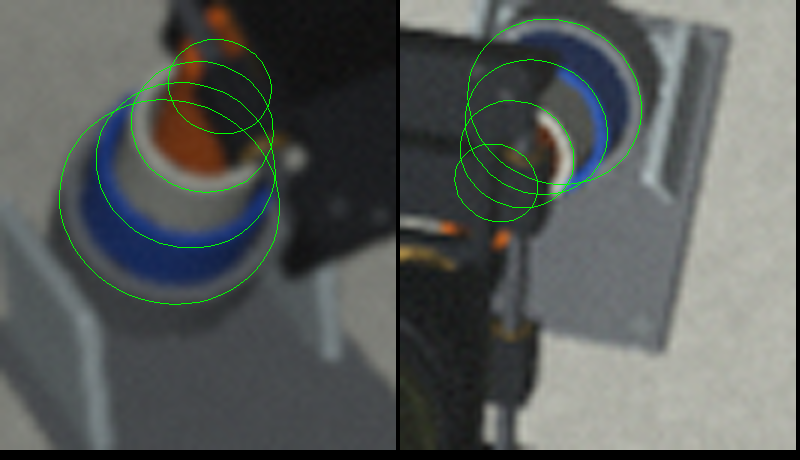

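>>> {"name": "drive_tool", "arguments": {
  "delta_pos": [
    [0,0,-0.3],
    [0,0,-0.3],
    [0,0,-0.3],
    [0,0,-0.3],
    [0,0,-0.3],
    [0,0,-0.3],
    [0,0,-0.3],
    [0,0,-0.3],
    [0,0,-0.3],
    [0,0,-0.3],
    [0,0,-0.3],
    [0,0,-0.3],
    [0,0,-0.3],
    [0,0,-0.3],
    [0,0,-0.3],
    [0,0,-0.3],
    [0,0,-0.3],
    [0,0,-0.3],
    [0,0,-0.3],
    [0,0,-0.3]
  ],
  "angular": [
    [0,0,0],
    [0,0,0],
    [0,0,0],
    [0,0,0],
    [0,0,0],
    [0,0,0],
    [0,0,0],
    [0,0,0],
    [0,0,0],
    [0,0,0],
    [0,0,0],
    [0,0,0],
    [0,0,0],
    [0,0,0],
    [0,0,0],
    [0,0,0],
    [0,0,0],
    [0,0,0],
    [0,0,0],
    [0,0,0]
  ],
  "gripper": [3,3,3,3,3,3,3,3,3,3,3,3,3,3,3,3,3,3,3,3]
}}

```text
time_s: 11.1
tool_pos: [0.5375, 0.2553, 0.2346]
tool_rot: [150.0, 0.0, 80.3]
force: [-0.3, -0.4, -0.4]
grip_width: 0.0337
grasp_force: 29.9
```

```bash
python3 f.py; python3 - <<'E'
from plan import *
n=np.load('n2.npy');a=axis(n[3])
o=telemetry.get_obs();p=o['tool_pos'];Q=Rm(o['tool_rot'])
print('travel',(p-n[:3])@a-.117)
V=R.from_euler('xyz',[180,0,80],degrees=True).as_matrix()
p1=p-Q[:,2]*.04
m=[.5129,-.0614]
rows([(p1,Q,2),([.56,.12,.29],V,6),([m[0],m[1],.22],V,6)])
E
```

```text
11.1 [0.53748101 0.2553077  0.2346283 ] [1.49961702e+02 2.64762633e-02 8.03004525e+01] w 0.0337439336117266 g 29.938902425559498 toolF [-0.42812215 -0.42182917  0.17192081] T [ 0.66631664 -0.01346016  0.03177394] q [ 24.1  -1.9 -63.5 110.9  26.4  52.5 -62.4]
travel 0.08519938489378466
n 14
"delta_pos": [[-0.0, -0.0, -2.0], [0.0, -0.0, -2.0], [-2.16, 1.11, 0.24], [-2.16, 1.13, 0.15], [-2.16, 1.14, 0.05], [-2.15, 1.14, -0.06], [-2.16, 1.14, -0.15], [-2.15, 1.12, -0.25], [-3.11, -0.25, 1.17], [-3.12, -0.25, 1.16], [-3.11, -0.25, 1.17], [-3.12, -0.25, 1.17], [-3.11, -0.25, 1.17], [-3.12, -0.25, 1.16]]
"angular": [[0.0, 0.0, 0.0], [0.0, 0.0, 0.0], [0.087, -0.0, 0.001], [0.088, -0.0, 0.001], [0.087, -0.0, 0.001], [0.088, -0.001, 0.001], [0.087, 0.0, 0.0], [0.087, 0.0, 0.001], [0.0, 0.0, 0.0], [0.0, 0.0, 0.0], [0.0, 0.0, 0.0], [0.0, 0.0, 0.0], [0.0, 0.0, 0.0], [0.0, 0.0, 0.0]]
end [ 0.5129 -0.0614  0.22  ] [179.98   0.    80.02]
```

>>> {"name": "drive_tool", "arguments": {
  "delta_pos": [
    [0,0,-2.0],
    [0,0,-2.0],
    [-2.16,1.11,0.24],
    [-2.16,1.13,0.15],
    [-2.16,1.14,0.05],
    [-2.15,1.14,-0.06],
    [-2.16,1.14,-0.15],
    [-2.15,1.12,-0.25],
    [-3.11,-0.25,1.17],
    [-3.12,-0.25,1.16],
    [-3.11,-0.25,1.17],
    [-3.12,-0.25,1.17],
    [-3.11,-0.25,1.17],
    [-3.12,-0.25,1.16],
    [0,0,0]
  ],
  "angular": [
    [0,0,0],
    [0,0,0],
    [0.087,0,0.001],
    [0.088,0,0.001],
    [0.087,0,0.001],
    [0.088,-0.001,0.001],
    [0.087,0,0],
    [0.087,0,0.001],
    [0,0,0],
    [0,0,0],
    [0,0,0],
    [0,0,0],
    [0,0,0],
    [0,0,0],
    [0,0,0]
  ],
  "gripper": [3,3,3,3,3,3,3,3,3,3,3,3,3,3,3]
}}

```text
time_s: 12.6
tool_pos: [0.5109, -0.0674, 0.218]
tool_rot: [-179.8, 0.2, 79.6]
force: [-0.4, 0.0, -0.9]
grip_width: 0.0334
grasp_force: 29.9
```

```bash
python3 f.py; python3 - <<'E'
from plan import *
V=R.from_euler('xyz',[180,0,80],degrees=True).as_matrix()
rows([([.5129,-.0614,.22],V,2)])
s=eyes.read_camera('side');t=eyes.read_camera('top')
im=np.zeros((560,800,3),np.uint8)
for c,(x0,y0),X in((s,(260,110),0),(t,(280,170),400)):
    A=cv2.resize(c['pixels'][y0:y0+140,x0:x0+100],None,fx=4,fy=4,interpolation=2)
    im[:560,X:X+400]=A
cv2.imwrite('pics/hold1.png',im[:,:,::-1])
E
```

```text
12.6 [ 0.51087779 -0.06741974  0.21798606] [-1.79831255e+02  1.66498194e-01  7.95611526e+01] w 0.03338849960454389 g 29.938034970933703 toolF [-0.06292231 -0.36176141  0.89140145] T [-0.03646344 -0.06174182  0.00603547] q [ 45.    5.3 -42.5 102.2   3.9  74.1  -8.9]
n 2
"delta_pos": [[0.31, 0.04, -0.1], [0.32, 0.05, -0.1]]
"angular": [[-0.001, 0.001, -0.004], [-0.002, 0.002, -0.004]]
end [ 0.5129 -0.0614  0.22  ] [ 1.800e+02 -1.000e-02  8.002e+01]
```

View pics/hold1.png

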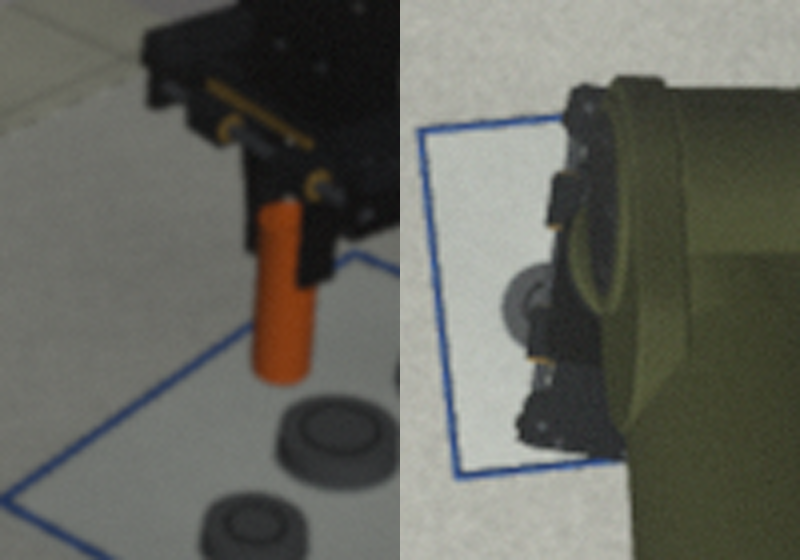

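```bash
python3 - <<'E'
from fit import *
import pickle
s,t=pickle.load(open('c0.pkl','rb'))
for m in([.51285,-.06144,.0215],[.53778,-.17089,.0237],[.52808,-.29405,.0158]): print(proj(s,m),proj(t,m))
o=telemetry.get_obs();p=o['tool_pos'];Q=Rm(o['tool_rot'])
h=hull(s,np.r_[circ(p+Q@[0,0,.087],Q[:,2],.017),circ(p+Q@[0,0,-.014],Q[:,2],.017)],(260,110,360,250),4)
yy,xx=np.nonzero(h);print('base bottom row',yy.max(),'cols at 300',xx[yy==300].min(),xx[yy==300].max())
# enlarge mats
im=np.zeros((400,800,3),np.uint8)
A=cv2.resize(s['pixels'][185:260,300:400],None,fx=4,fy=4,interpolation=2);im[:300,:400]=A
A=cv2.resize(t['pixels'][215:275,300:420],None,fx=3.333,fy=4,interpolation=2);im[:240,400:400+A.shape[1]]=A[:,:400]
im=np.clip(im.astype(float)*1.6,0,255).astype(np.uint8)
cv2.imwrite('pics/mats.png',im[:300,:,::-1])
E
```

```text
[[323.08088131 240.68002753]] [[316.83706579 246.68725662]]
[[344.11223567 216.77885604]] [[355.20232775 237.21843786]]
[[375.99995523 201.82010351]] [[397.66575086 240.21210558]]
base bottom row 390 cols at 300 243 305
```

View pics/mats.png

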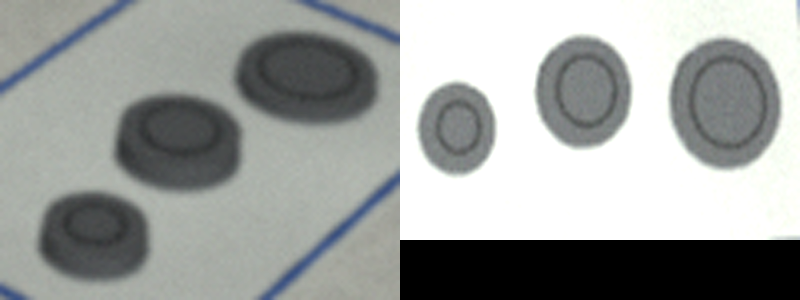

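>>> {"name": "drive_tool", "arguments": {
  "delta_pos": [
    [0.31,0.04,-0.1],
    [0.32,0.05,-0.1],
    [0,0,0]
  ],
  "angular": [
    [-0.001,0.001,-0.004],
    [-0.002,0.002,-0.004],
    [0,0,0]
  ],
  "gripper": [3,3,3]
}}

```text
time_s: 13.0
tool_pos: [0.5156, -0.0535, 0.2224]
tool_rot: [179.7, -0.2, 80.7]
force: [-0.8, 0.1, -1.5]
grip_width: 0.0337
grasp_force: 29.9
```

```bash
python3 f.py; python3 - <<'E'
from fit import *
import pickle
s0,t0=pickle.load(open('c0.pkl','rb'))
for n,a,b in(('s',(323.6,240.9),(317.3,246.6)),('m',(344.6,217.4),(355.4,237.4)),('l',(376.6,203.1),(398,240.1))): print(n,tri(s0,a,t0,b))
o=telemetry.get_obs();p=o['tool_pos'];Q=Rm(o['tool_rot'])
s=eyes.read_camera('side');c=s;print('camera right,down',Rm(c['orientation'])[:,0],Rm(c['orientation'])[:,1])
b=(300,160,350,215);I=s['pixels'][b[1]:b[3],b[0]:b[2]].astype(float);o_=(I[...,0]-I[...,2])/(I.sum(2)+1)
m=(o_>.18)
for r in range(0,55,3):
    k=np.nonzero(m[r])[0]
    h=hull(s,np.r_[circ(p+Q@[0,0,.087],Q[:,2],.017),circ(p+Q@[0,0,-.014],Q[:,2],.017)],b,4);hh=np.nonzero(h[r*4+2])[0]/4-.5
    print(r+160,(k.min()+300,k.max()+300) if len(k) else None,(hh.min()+300,hh.max()+300) if len(hh) else None)
E
```

```text
13.0 [ 0.51563447 -0.05353674  0.22242284] [179.74364898  -0.2030574   80.65477842] w 0.03367565133514817 g 29.938781445564437 toolF [-0.06033943 -0.85834067  1.50444638] T [-0.05079753  0.02975214 -0.01272471] q [ 44.4   5.3 -43.2 101.7   3.6  74.2  -9. ]
s (array([ 0.5129445 , -0.06314023,  0.01983602]), np.float64(0.0006148787710600167))
m (array([ 0.53724915, -0.17208974,  0.02141408]), np.float64(0.0005321167912635604))
l (array([ 0.5283914 , -0.29736472,  0.00984786]), np.float64(0.0011809300404910926))
camera right,down [-0.69895556 -0.71510409  0.00934233] [-0.42147427  0.40133264 -0.81319834]
160 (np.int64(321), np.int64(329)) None
163 (np.int64(318), np.int64(330)) (np.float64(318.5), np.float64(333.25))
166 (np.int64(318), np.int64(329)) (np.float64(318.25), np.float64(334.25))
169 (np.int64(318), np.int64(330)) (np.float64(318.0), np.float64(333.75))
172 (np.int64(318), np.int64(329)) (np.float64(317.75), np.float64(333.5))
175 (np.int64(319), np.int64(329)) (np.float64(317.5), np.float64(333.25))
178 (np.int64(319), np.int64(328)) (np.float64(317.25), np.float64(333.0))
181 (np.int64(319), np.int64(332)) (np.float64(317.0), np.float64(332.75))
184 (np.int64(318), np.int64(332)) (np.float64(316.75), np.float64(332.5))
187 (np.int64(318), np.int64(332)) (np.float64(316.75), np.float64(332.0))
190 (np.int64(318), np.int64(332)) (np.float64(316.5), np.float64(331.75))
193 (np.int64(318), np.int64(331)) (np.float64(316.25), np.float64(331.5))
196 (np.int64(318), np.int64(331)) (np.float64(316.0), np.float64(331.25))
199 (np.int64(317), np.int64(331)) (np.float64(315.75), np.float64(331.0))
202 (np.int64(318), np.int64(330)) (np.float64(315.5), np.float64(330.75))
205 (np.int64(321), np.int64(328)) (np.float64(317.0), np.float64(329.5))
208 None None
211 None None
214 None None
```

```bash
python3 - <<'E'
from plan import *
V=R.from_euler('xyz',[180,0,80],degrees=True).as_matrix()
rows([([.5135,-.0620,.216],V,2),([.5135,-.0620,.120],V,5)])
E
```

```text
n 7
"delta_pos": [[-0.41, -0.03, 0.31], [-0.4, -0.03, 0.31], [-0.0, -0.0, 1.92], [-0.0, -0.0, 1.92], [-0.0, -0.0, 1.92], [-0.01, -0.0, 1.92], [0.0, -0.0, 1.92]]
"angular": [[0.002, -0.002, 0.005], [0.002, -0.001, 0.006], [0.0, -0.0, -0.0], [0.0, -0.0, -0.0], [0.0, -0.0, -0.0], [0.0, -0.0, -0.0], [0.0, -0.0, -0.0]]
end [ 0.5135 -0.062   0.12  ] [ 1.800e+02 -1.000e-02  7.998e+01]
```

>>> {"name": "drive_tool", "arguments": {
  "delta_pos": [
    [-0.41,-0.03,0.31],
    [-0.4,-0.03,0.31],
    [0,0,1.92],
    [0,0,1.92],
    [0,0,1.92],
    [0,0,1.92],
    [0,0,1.92],
    [0,0,0],
    [0,0,0],
    [0,0,0]
  ],
  "angular": [
    [0.002,-0.002,0.005],
    [0.002,-0.001,0.006],
    [0,0,0],
    [0,0,0],
    [0,0,0],
    [0,0,0],
    [0,0,0],
    [0,0,0],
    [0,0,0],
    [0,0,0]
  ],
  "gripper": [3,3,3,3,3,3,3,3,3,3],
  "squeeze": 15
}}

```text
time_s: 14.05
tool_pos: [0.5138, -0.0635, 0.1206]
tool_rot: [179.9, 0.0, 79.8]
force: [0.4, 0.1, -1.2]
grip_width: 0.0338
grasp_force: 15.0
```

```bash
python3 f.py; python3 - <<'E'
from plan import *
V=R.from_euler('xyz',[180,0,80],degrees=True).as_matrix()
rows([([.5135,-.0620,.112],V,4)])
E
```

```text
14.05 [ 0.51377565 -0.06350812  0.1206234 ] [1.79945700e+02 3.57909883e-03 7.98266219e+01] w 0.033752352706172606 g 14.95101678847277 toolF [0.16849551 0.39255099 1.1970177 ] T [-0.13324307  0.04094308  0.01299772] q [ 43.1  11.3 -42.4 108.7   8.5  63.1 -12.9]
n 4
"delta_pos": [[0.04, -0.01, 0.22], [0.03, -0.02, 0.21], [0.04, -0.01, 0.22], [0.03, -0.01, 0.21]]
"angular": [[0.0, 0.0, -0.001], [0.0, 0.0, -0.001], [0.001, 0.0, -0.0], [-0.0, 0.0, -0.001]]
end [ 0.5135 -0.062   0.112 ] [-180.    0.   80.]
```

>>> {"name": "drive_tool", "arguments": {
  "delta_pos": [
    [0,0,0.2],
    [0,0,0.2],
    [0,0,0.2],
    [0,0,0.1],
    [0,0,0]
  ],
  "angular": [
    [0,0,0],
    [0,0,0],
    [0,0,0],
    [0,0,0],
    [0,0,0]
  ],
  "gripper": [3,3,3,3,3]
}}

```text
time_s: 14.55
tool_pos: [0.5128, -0.0633, 0.1124]
tool_rot: [-179.9, 0.0, 79.8]
force: [0.0, 0.9, -0.8]
grip_width: 0.0341
grasp_force: 15.0
```

>>> {"name": "drive_tool", "arguments": {
  "delta_pos": [
    [0,0,0.1],
    [0,0,0.1],
    [0,0,0.1],
    [0,0,0]
  ],
  "angular": [
    [0,0,0],
    [0,0,0],
    [0,0,0],
    [0,0,0]
  ],
  "gripper": [3,3,3,3]
}}

```text
time_s: 14.95
tool_pos: [0.5128, -0.0633, 0.1094]
tool_rot: [-179.9, 0.0, 79.8]
force: [0.6, -0.5, -1.5]
grip_width: 0.034
grasp_force: 15.0
```

>>> {"name": "drive_tool", "arguments": {
  "delta_pos": [
    [0,0,0.1],
    [0,0,0.1],
    [0,0,0.1],
    [0,0,0]
  ],
  "angular": [
    [0,0,0],
    [0,0,0],
    [0,0,0],
    [0,0,0]
  ],
  "gripper": [3,3,3,3]
}}

```text
time_s: 15.35
tool_pos: [0.5128, -0.0633, 0.1064]
tool_rot: [-179.9, -0.0, 79.8]
force: [0.0, 0.3, -1.5]
grip_width: 0.0333
grasp_force: 15.0
```

>>> {"name": "drive_tool", "arguments": {
  "delta_pos": [
    [0,0,0.1],
    [0,0,0.1],
    [0,0,0.1],
    [0,0,0]
  ],
  "angular": [
    [0,0,0],
    [0,0,0],
    [0,0,0],
    [0,0,0]
  ],
  "gripper": [3,3,3,3]
}}

```text
time_s: 15.75
tool_pos: [0.5137, -0.0637, 0.1058]
tool_rot: [180.0, 0.1, 79.8]
force: [-4.1, -0.9, 12.9]
grip_width: 0.0342
grasp_force: 15.0
```

>>> {"name": "drive_tool", "arguments": {
  "delta_pos": [
    [0,0,-0.1],
    [0,0,-0.05],
    [0,0,0],
    [0,0,0],
    [0,0,0],
    [0,0,0],
    [0,0,0],
    [0,0,0],
    [0,0,0]
  ],
  "angular": [
    [0,0,0],
    [0,0,0],
    [0,0,0],
    [0,0,0],
    [0,0,0],
    [0,0,0],
    [0,0,0],
    [0,0,0],
    [0,0,0]
  ],
  "gripper": [3,3,3.6,4,4.5,5,5.5,6,6.5]
}}

```text
time_s: 16.65
tool_pos: [0.513, -0.0633, 0.105]
tool_rot: [-180.0, -0.0, 79.8]
force: [0.0, -0.7, 0.1]
grip_width: 0.061
grasp_force: 0.0
```

```bash
python3 f.py; python3 - <<'E'
from plan import *
V=R.from_euler('xyz',[180,0,80],degrees=True).as_matrix()
n=np.load('n2.npy');a=axis(n[3]);T=tilt(n[3])@R.from_euler('z',-90,degrees=True).as_matrix()
o=telemetry.get_obs();p=o['tool_pos'];Q=Rm(o['tool_rot'])
g=n[:3]+a*.160
rows([(p+[0,0,.135],Q,4),(g-[0,.11,-.09],T,7),(g,T,5)])
E
```

```text
16.65 [ 0.51295414 -0.06325742  0.10504092] [-1.79953435e+02 -5.92181975e-04  7.98471409e+01] w 0.061026795832492306 g 0.0 toolF [-0.72449031  0.16480511 -0.09771405] T [-0.08601556 -0.03442051 -0.01278905] q [ 42.6  12.4 -42.2 109.6   9.5  61.5 -13.6]
n 16
"delta_pos": [[0.0, -0.0, -3.37], [0.0, -0.01, -3.38], [0.0, 0.0, -3.37], [0.0, -0.0, -3.38], [3.0, 0.12, -0.69], [2.99, 0.17, -0.67], [3.0, 0.23, -0.66], [3.0, 0.28, -0.64], [3.0, 0.33, -0.61], [2.99, 0.38, -0.59], [3.0, 0.42, -0.56], [2.17, -1.22, 1.37], [2.17, -1.22, 1.38], [2.16, -1.23, 1.37], [2.17, -1.22, 1.38], [2.17, -1.22, 1.37]]
"angular": [[0.0, 0.0, 0.0], [0.0, 0.0, 0.0], [0.0, 0.0, 0.0], [0.0, 0.0, 0.0], [-0.075, 0.0, -0.001], [-0.075, 0.001, -0.001], [-0.075, -0.0, -0.001], [-0.075, 0.0, -0.001], [-0.075, 0.0, -0.001], [-0.074, 0.001, -0.001], [-0.075, -0.0, -0.001], [-0.0, -0.0, -0.0], [-0.0, -0.0, -0.0], [-0.0, -0.0, -0.0], [-0.0, -0.0, -0.0], [-0.0, -0.0, -0.0]]
end [0.5583 0.2518 0.1981] [ 1.5002e+02 -1.0000e-02  8.0260e+01]
```

>>> {"name": "drive_tool", "arguments": {
  "delta_pos": [
    [0,0,-1.0],
    [0,0,-3.0],
    [0,0,-4.0],
    [0,0,-4.0],
    [0,0,-1.5],
    [3.0,0.12,-0.69],
    [2.99,0.17,-0.67],
    [3.0,0.23,-0.66],
    [3.0,0.28,-0.64],
    [3.0,0.33,-0.61],
    [2.99,0.38,-0.59],
    [3.0,0.42,-0.56],
    [2.17,-1.22,1.37],
    [2.17,-1.22,1.38],
    [2.16,-1.23,1.37],
    [2.17,-1.22,1.38],
    [2.17,-1.22,1.37],
    [0,0,0],
    [0,0,0],
    [0,0,0]
  ],
  "angular": [
    [0,0,0],
    [0,0,0],
    [0,0,0],
    [0,0,0],
    [0,0,0],
    [-0.075,0,-0.001],
    [-0.075,0.001,-0.001],
    [-0.075,0,-0.001],
    [-0.075,0,-0.001],
    [-0.075,0,-0.001],
    [-0.074,0.001,-0.001],
    [-0.075,0,-0.001],
    [0,0,0],
    [0,0,0],
    [0,0,0],
    [0,0,0],
    [0,0,0],
    [0,0,0],
    [0,0,0],
    [0,0,0]
  ],
  "gripper": [6.5,6.5,6.5,8.7,8.7,8.7,8.7,8.7,8.7,8.7,8.7,8.7,8.7,8.7,8.7,8.7,8.7,8.7,8.7,8.7]
}}

```text
time_s: 18.65
tool_pos: [0.5579, 0.2462, 0.2018]
tool_rot: [150.1, 0.2, 80.2]
force: [0.3, -0.3, 0.7]
grip_width: 0.0869
grasp_force: 0.0
```

```bash
python3 f.py; python3 - <<'E'
from fit import *
from plan import rows,tilt,axis
s=eyes.read_camera('side');t=eyes.read_camera('top')
# small standing: rim centre
for c in(s,t):
    print([(r['centre'],r['p']) for r in models.search_frame(c,'small')[:2]])
n=np.load('n2.npy');a=axis(n[3]);T=tilt(n[3])@R.from_euler('z',-90,degrees=True).as_matrix()
rows([(n[:3]+a*.160,T,1),(n[:3]+a*.085,T,6)])
im=np.zeros((600,800,3),np.uint8)
for c,(x0,y0),X in((s,(270,150),0),(t,(290,200),400)):
    A=cv2.resize(c['pixels'][y0:y0+75,x0:x0+100],None,fx=4,fy=4,interpolation=2)
    for z,r in((.0187,.017),(.1197,.017)):
        q=(proj(c,circ(np.array([.513,-.0632,z]),np.array([0,0,1.]),r))+.5-[x0,y0])*4
        cv2.polylines(A,[np.round(q).astype(np.int32)],True,(0,255,0),1)
    im[:300,X:X+400]=A
for c,(x0,y0),X in((s,(150,200),0),(t,(165,160),400)):
    im[300:,X:X+400]=cv2.resize(c['pixels'][y0:y0+75,x0:x0+100],None,fx=4,fy=4,interpolation=2)
cv2.imwrite('pics/st1.png',im[:,:,::-1])
E
```

```text
18.65 [0.55793187 0.24617746 0.20176396] [150.08497956   0.20125763  80.17246106] w 0.08693780767047878 g 0.0 toolF [-0.22546065  0.65198132 -0.47487467] T [ 0.485454   -0.00251128  0.01372979] q [ 35.9   8.9 -78.4 111.6  40.5  53.5 -71.7]
[([328.3, 221.9], 0.67)]
[([322.0, 247.6], 0.76)]
n 7
"delta_pos": [[0.61, -0.32, 0.31], [0.0, 0.0, 1.25], [0.0, 0.0, 1.25], [0.0, 0.0, 1.25], [0.0, 0.0, 1.25], [0.01, 0.0, 1.25], [-0.0, 0.0, 1.25]]
"angular": [[0.001, 0.005, -0.0], [0.0, 0.0, -0.0], [0.0, 0.0, -0.0], [0.0, 0.0, -0.0], [0.0, 0.0, -0.0], [0.0, 0.0, -0.0], [0.0, 0.0, -0.0]]
end [0.5952 0.2455 0.1331] [1.500e+02 1.000e-02 8.024e+01]
```

View pics/st1.png

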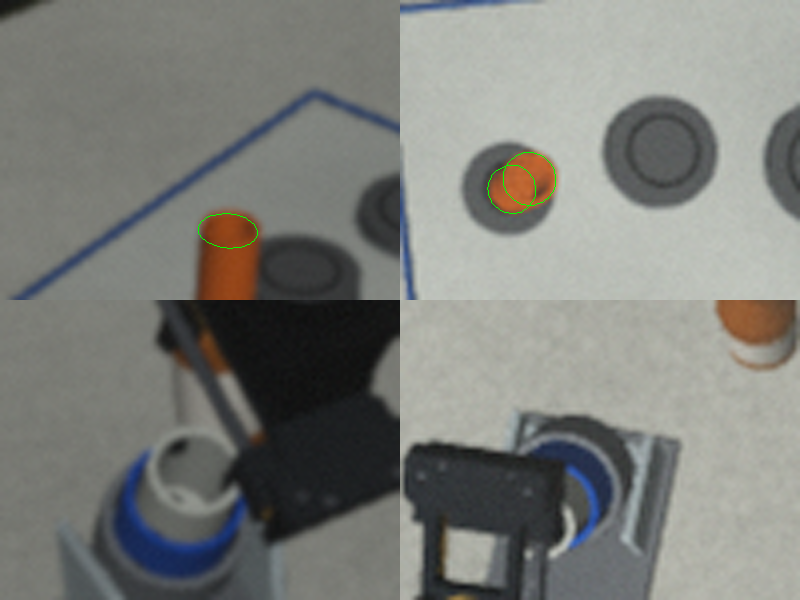

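>>> {"name": "drive_tool", "arguments": {
  "delta_pos": [
    [0.3,-0.16,0.3],
    [0.31,-0.16,0.3],
    [0,0,1.0],
    [0,0,1.0],
    [0,0,1.0],
    [0,0,0],
    [0,0,0]
  ],
  "angular": [
    [0.001,0.003,0],
    [0,0.002,0],
    [0,0,0],
    [0,0,0],
    [0,0,0],
    [0,0,0],
    [0,0,0]
  ],
  "gripper": [8.7,8.7,8.7,8.7,8.7,8.7,8.7]
}}

```text
time_s: 19.55
tool_pos: [0.5732, 0.2508, 0.1675]
tool_rot: [150.3, -0.1, 80.4]
force: [-0.6, -0.2, 0.9]
grip_width: 0.0868
grasp_force: 0.0
```

```bash
python3 f.py; python3 - <<'E'
from plan import *
n=np.load('n2.npy');a=axis(n[3]);T=tilt(n[3])@R.from_euler('z',-90,degrees=True).as_matrix()
rows([(n[:3]+a*.085,T,4)])
E
```

```text
19.55 [0.57322798 0.2508066  0.16749828] [ 1.50303658e+02 -1.20697059e-01  8.04087572e+01] w 0.08678037885943712 g 0.0 toolF [-0.27099691 -0.07013781 -1.04298581] T [ 0.4943832   0.03790348 -0.01858148] q [ 28.2  15.3 -72.6 112.   48.7  53.3 -77.8]
n 4
"delta_pos": [[-0.04, 0.07, 1.03], [-0.05, 0.06, 1.02], [-0.04, 0.06, 1.03], [-0.04, 0.06, 1.03]]
"angular": [[-0.001, -0.001, 0.0], [-0.002, -0.001, 0.001], [-0.001, -0.0, -0.0], [-0.001, -0.001, 0.0]]
end [0.5952 0.2454 0.1331] [150.02  -0.    80.27]
```

>>> {"name": "drive_tool", "arguments": {
  "delta_pos": [
    [-0.04,0.07,1.03],
    [-0.05,0.06,1.02],
    [-0.04,0.06,1.03],
    [-0.04,0.06,1.03],
    [0,0,0],
    [0,0,0],
    [0,0,0],
    [0,0,0],
    [0,0,0],
    [0,0,0],
    [0,0,0],
    [0,0,0],
    [0,0,0]
  ],
  "angular": [
    [-0.001,-0.001,0],
    [-0.002,-0.001,0.001],
    [-0.001,0,0],
    [-0.001,-0.001,0],
    [0,0,0],
    [0,0,0],
    [0,0,0],
    [0,0,0],
    [0,0,0],
    [0,0,0],
    [0,0,0],
    [0,0,0],
    [0,0,0]
  ],
  "gripper": [8.7,8.7,8.7,8.0,6,4.4,4.4,4.4,4.4,4.4,4.4,4.4,4.4],
  "squeeze": 45
}}

```text
time_s: 20.85
tool_pos: [0.5956, 0.2451, 0.1337]
tool_rot: [149.9, 0.0, 80.2]
force: [-2.6, -0.6, 4.8]
grip_width: 0.0478
grasp_force: 44.9
```

```bash
python3 f.py
```

```text
20.85 [0.59563919 0.24509244 0.13371478] [1.49946064e+02 1.01724219e-02 8.02386449e+01] w 0.04784179668287622 g 44.92727036740689 toolF [-1.01177219  0.29227151 -5.39929928] T [ 0.50745167 -0.21576675  0.08210675] q [ 23.3  20.3 -67.3 112.   55.7  52.3 -82.2]
```

>>> {"name": "drive_tool", "arguments": {
  "delta_pos": [
    [0,0,-0.1],
    [0,0,-0.1],
    [0,0,-0.1],
    [0,0,-0.1],
    [0,0,-0.1],
    [0,0,-0.1],
    [0,0,-0.1],
    [0,0,-0.1],
    [0,0,-0.1],
    [0,0,-0.1]
  ],
  "angular": [
    [0,0,0],
    [0,0,0],
    [0,0,0],
    [0,0,0],
    [0,0,0],
    [0,0,0],
    [0,0,0],
    [0,0,0],
    [0,0,0],
    [0,0,0]
  ],
  "gripper": [4.4,4.4,4.4,4.4,4.4,4.4,4.4,4.4,4.4,4.4]
}}

```text
time_s: 21.85
tool_pos: [0.5905, 0.2443, 0.1399]
tool_rot: [150.1, 0.0, 80.2]
force: [7.3, 1.3, -10.8]
grip_width: 0.0476
grasp_force: 44.9
```

```bash
python3 f.py; cat > lf.py <<'E'
from fit import *
from plan import axis
import pickle
# compare the large's blue band with the initial picture by image shift
s=eyes.read_camera('side');s0,t0=pickle.load(open('c0.pkl','rb'))
def bl(c):
    I=c['pixels'][240:280,165:212].astype(float);return (I[...,2]-I[...,0])/(I.sum(2)+1)>.12
a,b=bl(s0),bl(s)
for nm,m in(('0',a),('now',b)):
    w=m[:,:22];yy,xx=np.nonzero(w);print(nm,m.sum(),w.sum(),xx.mean(),yy.mean(),'bottom',np.nonzero(m)[0].max(),'left',np.nonzero(m)[1].min())
E
python3 lf.py
```

```text
21.85 [0.59054348 0.24431062 0.13990935] [1.50122956e+02 1.47037063e-02 8.01756649e+01] w 0.047627342566863025 g 44.89179624673852 toolF [ 2.49057499  0.68711067 12.87847747] T [ 0.27170997  0.55030819 -0.01422772] q [ 24.4  19.2 -68.3 112.2  54.2  52.4 -81.2]
0 377 148 17.472972972972972 14.256756756756756 bottom 29 left 13
now 325 161 17.63975155279503 13.745341614906833 bottom 29 left 13
```

>>> {"name": "drive_tool", "arguments": {
  "delta_pos": [
    [0,0,-0.2],
    [0,0,-0.2],
    [0,0,-0.2],
    [0,0,-0.2],
    [0,0,-0.2],
    [0,0,-0.2],
    [0,0,-0.2],
    [0,0,-0.2]
  ],
  "angular": [
    [0,0,0],
    [0,0,0],
    [0,0,0],
    [0,0,0],
    [0,0,0],
    [0,0,0],
    [0,0,0],
    [0,0,0]
  ],
  "gripper": [4.4,4.4,4.4,4.4,4.4,4.4,4.4,4.4]
}}

```text
time_s: 22.7
tool_pos: [0.5826, 0.2458, 0.1539]
tool_rot: [150.1, 0.0, 80.2]
force: [7.4, 0.7, -10.9]
grip_width: 0.0474
grasp_force: 44.9
```

```bash
python3 f.py; python3 lf.py
```

```text
22.7 [0.58263164 0.24581159 0.15386607] [1.50115863e+02 4.29710572e-03 8.01882924e+01] w 0.04742587996358045 g 44.89265853939287 toolF [ 1.94118414  0.82287762 12.9975108 ] T [0.25346227 0.66328298 0.04469342] q [ 26.3  17.2 -70.3 112.1  51.5  52.8 -79.6]
0 377 148 17.472972972972972 14.256756756756756 bottom 29 left 13
now 349 160 17.65625 13.75625 bottom 29 left 13
```

>>> {"name": "drive_tool", "arguments": {
  "delta_pos": [
    [0,0,-0.25],
    [0,0,-0.25],
    [0,0,-0.25],
    [0,0,-0.25],
    [0,0,-0.25],
    [0,0,-0.25],
    [0,0,-0.25],
    [0,0,-0.25],
    [0,0,-0.25],
    [0,0,-0.25],
    [0,0,-0.25],
    [0,0,-0.25],
    [0,0,-0.25],
    [0,0,-0.25],
    [0,0,-0.25],
    [0,0,-0.25],
    [0,0,0]
  ],
  "angular": [
    [0,0,0],
    [0,0,0],
    [0,0,0],
    [0,0,0],
    [0,0,0],
    [0,0,0],
    [0,0,0],
    [0,0,0],
    [0,0,0],
    [0,0,0],
    [0,0,0],
    [0,0,0],
    [0,0,0],
    [0,0,0],
    [0,0,0],
    [0,0,0],
    [0,0,0]
  ],
  "gripper": [4.4,4.4,4.4,4.4,4.4,4.4,4.4,4.4,4.4,4.4,4.4,4.4,4.4,4.4,4.4,4.4,4.4]
}}

```text
time_s: 24.45
tool_pos: [0.563, 0.2507, 0.1909]
tool_rot: [149.9, 0.0, 80.2]
force: [0.1, -0.1, -0.9]
grip_width: 0.0479
grasp_force: 44.9
```

```bash
python3 f.py; python3 lf.py; python3 - <<'E'
from plan import *
n=np.load('n2.npy');a=axis(n[3])
o=telemetry.get_obs();p=o['tool_pos'];Q=Rm(o['tool_rot'])
print('travel',(p-n[:3])@a-.085)
V=R.from_euler('xyz',[180,0,80],degrees=True).as_matrix()
rows([(p-Q[:,2]*.02,Q,1),([.57,.15,.28],V,6),([.5373,-.172,.20],V,9)])
E
```

```text
24.45 [0.56301669 0.2507329  0.19093286] [1.49933118e+02 7.04006869e-03 8.02459949e+01] w 0.04789876131382824 g 44.892754298925865 toolF [-0.03048192 -0.32437637  0.79507846] T [0.66648513 0.02762558 0.04433013] q [ 31.2  10.6 -74.6 111.7  43.1  53.2 -74.1]
0 377 148 17.472972972972972 14.256756756756756 bottom 29 left 13
now 492 175 17.86857142857143 13.508571428571429 bottom 29 left 13
travel 0.06618823569338679
n 16
"delta_pos": [[-0.0, 0.0, -2.0], [-1.63, 1.09, -0.75], [-1.63, 1.02, -0.85], [-1.64, 0.94, -0.93], [-1.63, 0.86, -1.02], [-1.63, 0.77, -1.08], [-1.63, 0.68, -1.14], [-3.59, 0.26, 0.89], [-3.58, 0.27, 0.89], [-3.59, 0.26, 0.89], [-3.58, 0.26, 0.89], [-3.59, 0.27, 0.89], [-3.59, 0.26, 0.89], [-3.58, 0.26, 0.88], [-3.59, 0.26, 0.89], [-3.59, 0.27, 0.89]]
"angular": [[0.0, 0.0, 0.0], [0.087, -0.0, 0.001], [0.088, -0.0, 0.0], [0.087, -0.0, 0.001], [0.088, -0.001, 0.001], [0.087, 0.0, 0.0], [0.088, 0.0, 0.001], [-0.0, 0.0, 0.0], [-0.0, 0.0, 0.0], [-0.0, 0.0, 0.0], [-0.0, 0.0, 0.0], [-0.0, 0.0, 0.0], [-0.0, 0.0, 0.0], [-0.0, 0.0, 0.0], [-0.0, 0.0, 0.0], [-0.0, 0.0, 0.0]]
end [ 0.5373 -0.172   0.2   ] [-1.7997e+02  1.0000e-02  8.0000e+01]
```

>>> {"name": "drive_tool", "arguments": {
  "delta_pos": [
    [0,0,-2.0],
    [-1.63,1.09,-0.75],
    [-1.63,1.02,-0.85],
    [-1.64,0.94,-0.93],
    [-1.63,0.86,-1.02],
    [-1.63,0.77,-1.08],
    [-1.63,0.68,-1.14],
    [-3.59,0.26,0.69],
    [-3.58,0.27,0.69],
    [-3.59,0.26,0.69],
    [-3.58,0.26,0.69],
    [-3.59,0.27,0.69],
    [-3.59,0.26,0.69],
    [-3.58,0.26,0.68],
    [-3.59,0.26,0.69],
    [-3.59,0.27,0.69],
    [0,0,0],
    [0,0,0],
    [0,0,0]
  ],
  "angular": [
    [0,0,0],
    [0.087,0,0.001],
    [0.088,0,0],
    [0.087,0,0.001],
    [0.088,-0.001,0.001],
    [0.087,0,0],
    [0.088,0,0.001],
    [0,0,0],
    [0,0,0],
    [0,0,0],
    [0,0,0],
    [0,0,0],
    [0,0,0],
    [0,0,0],
    [0,0,0],
    [0,0,0],
    [0,0,0],
    [0,0,0],
    [0,0,0]
  ],
  "gripper": [4.4,4.4,4.4,4.4,4.4,4.4,4.4,4.4,4.4,4.4,4.4,4.4,4.4,4.4,4.4,4.4,4.4,4.4,4.4]
}}

```text
time_s: 26.4
tool_pos: [0.5376, -0.1709, 0.2179]
tool_rot: [-180.0, -0.0, 80.1]
force: [-0.3, 0.4, -1.5]
grip_width: 0.0474
grasp_force: 44.9
```

```bash
python3 f.py; python3 - <<'E'
from plan import *
V=R.from_euler('xyz',[180,0,80],degrees=True).as_matrix()
rows([([.5373,-.172,.2],V,2),([.5373,-.172,.105],V,5)])
E
```

```text
26.4 [ 0.53762507 -0.17088931  0.21789777] [-1.79968019e+02 -2.75599552e-02  8.00916214e+01] w 0.04739267139681687 g 44.892110961664 toolF [ 0.30961853 -0.34046296  1.53613053] T [-0.07310392 -0.02040218 -0.00575547] q [ 72.7  21.9 -70.7  95.4  21.   77.9 -11.1]
n 7
"delta_pos": [[-0.06, -0.01, 0.89], [-0.06, -0.0, 0.9], [-0.0, -0.0, 1.9], [-0.0, -0.0, 1.9], [-0.0, -0.0, 1.9], [-0.0, -0.0, 1.9], [-0.0, -0.01, 1.9]]
"angular": [[-0.0, -0.0, 0.001], [-0.001, -0.0, 0.001], [0.0, -0.0, -0.0], [0.0, -0.0, -0.0], [0.0, -0.0, -0.0], [0.0, -0.0, -0.0], [0.0, -0.0, -0.0]]
end [ 0.5373 -0.172   0.105 ] [ 1.7997e+02 -3.0000e-02  7.9980e+01]
```

>>> {"name": "drive_tool", "arguments": {
  "delta_pos": [
    [-0.05,0,0.9],
    [-0.05,0,1.0],
    [0,0,1.9],
    [0,0,1.9],
    [0,0,1.9],
    [0,0,1.9],
    [0,0,1.5],
    [0,0,0.4],
    [0,0,0],
    [0,0,0],
    [0,0,0]
  ],
  "angular": [
    [0,0,0],
    [0,0,0],
    [0,0,0],
    [0,0,0],
    [0,0,0],
    [0,0,0],
    [0,0,0],
    [0,0,0],
    [0,0,0],
    [0,0,0],
    [0,0,0]
  ],
  "gripper": [4.4,4.4,4.4,4.4,4.4,4.4,4.4,4.4,4.4,4.4,4.4],
  "squeeze": 20
}}

```text
time_s: 27.5
tool_pos: [0.5377, -0.1732, 0.1047]
tool_rot: [180.0, 0.0, 80.0]
force: [0.2, -0.5, -1.7]
grip_width: 0.0481
grasp_force: 19.9
```

>>> {"name": "drive_tool", "arguments": {
  "delta_pos": [
    [0,0,0.2],
    [0,0,0.2],
    [0,0,0.2],
    [0,0,0.2],
    [0,0,0.1],
    [0,0,0]
  ],
  "angular": [
    [0,0,0],
    [0,0,0],
    [0,0,0],
    [0,0,0],
    [0,0,0],
    [0,0,0]
  ],
  "gripper": [4.4,4.4,4.4,4.4,4.4,4.4]
}}

```text
time_s: 28.1
tool_pos: [0.5369, -0.173, 0.0945]
tool_rot: [-179.9, 0.0, 80.0]
force: [-0.2, 0.9, -2.5]
grip_width: 0.0478
grasp_force: 19.9
```

>>> {"name": "drive_tool", "arguments": {
  "delta_pos": [
    [0,0,0.1],
    [0,0,0.1],
    [0,0,0.1],
    [0,0,0]
  ],
  "angular": [
    [0,0,0],
    [0,0,0],
    [0,0,0],
    [0,0,0]
  ],
  "gripper": [4.4,4.4,4.4,4.4]
}}

```text
time_s: 28.5
tool_pos: [0.5371, -0.1731, 0.0918]
tool_rot: [-179.9, 0.0, 80.0]
force: [-0.5, 0.4, -0.1]
grip_width: 0.0479
grasp_force: 19.9
```

>>> {"name": "drive_tool", "arguments": {
  "delta_pos": [
    [0,0,0.1],
    [0,0,0.1],
    [0,0,0]
  ],
  "angular": [
    [0,0,0],
    [0,0,0],
    [0,0,0]
  ],
  "gripper": [4.4,4.4,4.4]
}}

```text
time_s: 28.8
tool_pos: [0.5371, -0.1736, 0.0915]
tool_rot: [-179.9, 0.1, 80.0]
force: [-5.1, -0.9, 12.5]
grip_width: 0.048
grasp_force: 19.9
```

>>> {"name": "drive_tool", "arguments": {
  "delta_pos": [
    [0,0,-0.1],
    [0,0,-0.05],
    [0,0,0],
    [0,0,0],
    [0,0,0],
    [0,0,0],
    [0,0,0],
    [0,0,0],
    [0,0,0]
  ],
  "angular": [
    [0,0,0],
    [0,0,0],
    [0,0,0],
    [0,0,0],
    [0,0,0],
    [0,0,0],
    [0,0,0],
    [0,0,0],
    [0,0,0]
  ],
  "gripper": [4.4,4.4,5,5.5,6,6.5,7,7.5,8]
}}

```text
time_s: 29.7
tool_pos: [0.537, -0.1731, 0.0912]
tool_rot: [-179.9, 0.0, 80.0]
force: [0.3, -0.5, 0.0]
grip_width: 0.0759
grasp_force: 0.0
```

```bash
python3 f.py; python3 - <<'E'
from plan import *
n=np.load('n2.npy');a=axis(n[3]);T=tilt(n[3])@R.from_euler('z',-90,degrees=True).as_matrix()
o=telemetry.get_obs();p=o['tool_pos'];Q=Rm(o['tool_rot'])
rows([([.5376,-.171,.218],Q,4),([.57,.15,.28],Q,9),(n[:3]+a*.170,T,6)])
E
```

```text
29.7 [ 0.53699807 -0.17307324  0.09116504] [-1.79943784e+02  4.85686336e-03  8.00045386e+01] w 0.07594627627580142 g 0.0 toolF [-0.43649007  0.36327621 -0.02071287] T [-0.07579902 -0.00683297  0.00485225] q [ 67.5  28.9 -64.4 103.4  28.5  66.1 -16.3]
n 19
"delta_pos": [[0.05, 0.0, -3.17], [0.06, 0.01, -3.17], [0.05, -0.0, -3.17], [0.05, 0.0, -3.17], [3.58, -0.27, -0.69], [3.57, -0.26, -0.69], [3.58, -0.27, -0.69], [3.57, -0.26, -0.69], [3.58, -0.27, -0.69], [3.57, -0.26, -0.69], [3.58, -0.27, -0.69], [3.57, -0.26, -0.68], [3.58, -0.27, -0.69], [1.64, -0.57, 1.22], [1.63, -0.67, 1.17], [1.64, -0.77, 1.1], [1.63, -0.86, 1.04], [1.64, -0.95, 0.95], [1.64, -1.02, 0.87]]
"angular": [[0.0, 0.0, 0.0], [0.0, 0.0, 0.0], [0.0, 0.0, 0.0], [0.0, 0.0, 0.0], [0.0, 0.0, 0.0], [0.0, 0.0, 0.0], [0.0, 0.0, 0.0], [0.0, 0.0, 0.0], [0.0, 0.0, 0.0], [0.0, 0.0, 0.0], [0.0, 0.0, 0.0], [0.0, 0.0, 0.0], [0.0, 0.0, 0.0], [-0.087, 0.0, -0.001], [-0.088, 0.0, -0.0], [-0.087, 0.001, -0.001], [-0.088, -0.0, -0.001], [-0.087, 0.0, -0.001], [-0.088, 0.0, -0.0]]
end [0.5534 0.2526 0.2067] [149.98   0.    80.24]
```

>>> {"name": "drive_tool", "arguments": {
  "delta_pos": [
    [0.05,0,-2.5],
    [0.06,0,-3.4],
    [0.05,0,-3.4],
    [0.05,0,-3.4],
    [3.58,-0.27,-0.69],
    [3.57,-0.26,-0.69],
    [3.58,-0.27,-0.69],
    [3.57,-0.26,-0.69],
    [3.58,-0.27,-0.69],
    [3.57,-0.26,-0.69],
    [3.58,-0.27,-0.69],
    [3.57,-0.26,-0.68],
    [3.58,-0.27,-0.69],
    [1.64,-0.57,1.22],
    [1.63,-0.67,1.17],
    [1.64,-0.77,1.1],
    [1.63,-0.86,1.04],
    [1.64,-0.95,0.95],
    [1.64,-1.02,0.87],
    [0,0,0]
  ],
  "angular": [
    [0,0,0],
    [0,0,0],
    [0,0,0],
    [0,0,0],
    [0,0,0],
    [0,0,0],
    [0,0,0],
    [0,0,0],
    [0,0,0],
    [0,0,0],
    [0,0,0],
    [0,0,0],
    [0,0,0],
    [-0.087,0,-0.001],
    [-0.088,0,0],
    [-0.087,0.001,-0.001],
    [-0.088,0,-0.001],
    [-0.087,0,-0.001],
    [-0.088,0,0],
    [0,0,0]
  ],
  "gripper": [8,8,8,8.7,8.7,8.7,8.7,8.7,8.7,8.7,8.7,8.7,8.7,8.7,8.7,8.7,8.7,8.7,8.7,8.7]
}}

```text
time_s: 31.7
tool_pos: [0.5487, 0.2561, 0.2044]
tool_rot: [150.0, 0.2, 80.7]
force: [-1.0, 0.2, -0.3]
grip_width: 0.0869
grasp_force: 0.0
```

```bash
python3 f.py; python3 lf.py; python3 - <<'E'
from plan import *
n=np.load('n2.npy');a=axis(n[3]);T=tilt(n[3])@R.from_euler('z',-90,degrees=True).as_matrix()
rows([(n[:3]+a*.160,T,2),(n[:3]+a*.090,T,5)])
E
```

```text
31.7 [0.54870815 0.25606795 0.20438956] [150.02607529   0.21077812  80.72497369] w 0.0869198446491791 g 0.0 toolF [-0.0090038  -1.07953553 -0.23832872] T [ 0.52921731 -0.03917781 -0.03210881] q [ 31.    5.5 -73.3 111.8  36.5  52.3 -69.7]
0 377 148 17.472972972972972 14.256756756756756 bottom 29 left 13
now 797 181 17.92265193370166 13.193370165745856 bottom 29 left 13
n 7
"delta_pos": [[-0.06, 0.15, 0.53], [-0.07, 0.14, 0.53], [0.0, -0.0, 1.4], [0.0, -0.0, 1.4], [0.0, -0.0, 1.4], [0.0, -0.0, 1.4], [0.0, -0.0, 1.4]]
"angular": [[-0.0, 0.0, 0.003], [-0.001, 0.0, 0.003], [0.0, 0.0, -0.0], [0.0, 0.0, -0.0], [0.0, 0.0, -0.0], [0.0, 0.0, -0.0], [0.0, 0.0, -0.0]]
end [0.5928 0.2458 0.1375] [149.98   0.    80.25]
```

Joint 3 at −73, as hoped; proceed down.

>>> {"name": "drive_tool", "arguments": {
  "delta_pos": [
    [-0.06,0.15,0.53],
    [-0.07,0.14,0.53],
    [0,0,1.4],
    [0,0,1.4],
    [0,0,1.4],
    [0,0,1.4],
    [0,0,1.4],
    [0,0,0],
    [0,0,0]
  ],
  "angular": [
    [0,0,0.003],
    [-0.001,0,0.003],
    [0,0,0],
    [0,0,0],
    [0,0,0],
    [0,0,0],
    [0,0,0],
    [0,0,0],
    [0,0,0]
  ],
  "gripper": [8.7,8.7,8.7,8.7,8.7,8.7,8.7,8.7,8.7]
}}

```text
time_s: 32.65
tool_pos: [0.5959, 0.2433, 0.1382]
tool_rot: [150.0, -0.2, 79.8]
force: [-0.1, 0.5, -0.4]
grip_width: 0.0868
grasp_force: 0.0
```

```bash
python3 f.py; python3 - <<'E'
from plan import *
n=np.load('n2.npy');a=axis(n[3]);T=tilt(n[3])@R.from_euler('z',-90,degrees=True).as_matrix()
rows([(n[:3]+a*.054,T,4)])
E
```

```text
32.65 [0.59593053 0.2432927  0.13823509] [150.0141429   -0.2037191   79.82840013] w 0.08675720581828798 g 0.0 toolF [ 0.49631844 -0.3845022   0.23274195] T [0.48959418 0.04379166 0.04277246] q [ 21.7  18.2 -64.5 111.9  52.9  51.  -80.6]
n 4
"delta_pos": [[0.05, -0.09, 0.87], [0.05, -0.08, 0.88], [0.05, -0.09, 0.87], [0.05, -0.09, 0.87]]
"angular": [[-0.0, 0.0, -0.002], [-0.0, 0.0, -0.002], [-0.0, 0.001, -0.002], [-0.0, -0.0, -0.002]]
end [0.6105 0.2428 0.1063] [ 1.5001e+02 -2.0000e-02  8.0250e+01]
```

>>> {"name": "drive_tool", "arguments": {
  "delta_pos": [
    [0.05,-0.09,0.6],
    [0.05,-0.08,0.7],
    [0.05,-0.09,0.8],
    [0.05,-0.09,0.8],
    [0,0,0.59],
    [0,0,0],
    [0,0,0],
    [0,0,0],
    [0,0,0],
    [0,0,0],
    [0,0,0],
    [0,0,0]
  ],
  "angular": [
    [0,0,-0.002],
    [0,0,-0.002],
    [0,0.001,-0.002],
    [0,0,-0.002],
    [0,0,0],
    [0,0,0],
    [0,0,0],
    [0,0,0],
    [0,0,0],
    [0,0,0],
    [0,0,0],
    [0,0,0]
  ],
  "gripper": [8.7,8.7,8.7,8.7,8.7,7,5.8,5.8,5.8,5.8,5.8,5.8],
  "squeeze": 60
}}

```text
time_s: 33.85
tool_pos: [0.6107, 0.2437, 0.1076]
tool_rot: [149.8, -0.0, 80.4]
force: [2.0, -0.6, 2.8]
grip_width: 0.0613
grasp_force: 59.8
```

```bash
python3 f.py
```

```text
33.85 [0.61066342 0.24372133 0.10756189] [ 1.49831832e+02 -2.04417828e-02  8.03575421e+01] w 0.06132768901405901 g 59.847742465208285 toolF [-0.20622849  3.22347577 -1.38707714] T [0.00751727 0.0456069  0.13348328] q [ 18.2  22.3 -61.  111.9  58.5  50.  -84. ]
```

Firm, central grip. Pull.

>>> {"name": "drive_tool", "arguments": {
  "delta_pos": [
    [0,0,-0.1],
    [0,0,-0.1],
    [0,0,-0.1],
    [0,0,-0.1],
    [0,0,-0.1],
    [0,0,-0.1],
    [0,0,-0.1],
    [0,0,-0.1],
    [0,0,-0.1],
    [0,0,-0.1]
  ],
  "angular": [
    [0,0,0],
    [0,0,0],
    [0,0,0],
    [0,0,0],
    [0,0,0],
    [0,0,0],
    [0,0,0],
    [0,0,0],
    [0,0,0],
    [0,0,0]
  ],
  "gripper": [5.8,5.8,5.8,5.8,5.8,5.8,5.8,5.8,5.8,5.8]
}}

```text
time_s: 34.85
tool_pos: [0.6055, 0.243, 0.1136]
tool_rot: [150.0, -0.0, 80.3]
force: [12.4, 1.7, -12.6]
grip_width: 0.0618
grasp_force: 59.8
```

```bash
python3 f.py;python3 lf.py
```

```text
34.85 [0.60549305 0.24301547 0.11360057] [ 1.50008015e+02 -3.97604538e-03  8.03231180e+01] w 0.06182764429374752 g 59.79177275119582 toolF [ 3.76705025  4.03968915 16.91668352] T [-0.45338415  0.90436791 -0.00492554] q [ 19.1  21.3 -61.8 112.1  57.1  50.1 -83.1]
0 377 148 17.472972972972972 14.256756756756756 bottom 29 left 13
now 436 162 18.296296296296298 13.635802469135802 bottom 29 left 14
```

>>> {"name": "drive_tool", "arguments": {
  "delta_pos": [
    [0,0,-0.2],
    [0,0,-0.2],
    [0,0,-0.2],
    [0,0,-0.2],
    [0,0,-0.2],
    [0,0,-0.2],
    [0,0,-0.2],
    [0,0,-0.2],
    [0,0,-0.2],
    [0,0,-0.2],
    [0,0,-0.2],
    [0,0,-0.2],
    [0,0,-0.2],
    [0,0,-0.3],
    [0,0,-0.4],
    [0,0,-0.6],
    [0,0,-0.8],
    [0,0,-0.8],
    [0,0,0]
  ],
  "angular": [
    [0,0,0],
    [0,0,0],
    [0,0,0],
    [0,0,0],
    [0,0,0],
    [0,0,0],
    [0,0,0],
    [0,0,0],
    [0,0,0],
    [0,0,0],
    [0,0,0],
    [0,0,0],
    [0,0,0],
    [0,0,0],
    [0,0,0],
    [0,0,0],
    [0,0,0],
    [0,0,0],
    [0,0,0]
  ],
  "gripper": [5.8,5.8,5.8,5.8,5.8,5.8,5.8,5.8,5.8,5.8,5.8,5.8,5.8,5.8,5.8,5.8,5.8,5.8,5.8]
}}

```text
time_s: 36.8
tool_pos: [0.5778, 0.25, 0.1647]
tool_rot: [149.8, -0.0, 80.4]
force: [0.9, 1.1, -2.4]
grip_width: 0.0617
grasp_force: 59.8
```

```bash
python3 f.py;python3 - <<'E'
from plan import *
n=np.load('n2.npy');a=axis(n[3])
o=telemetry.get_obs();p=o['tool_pos'];Q=Rm(o['tool_rot'])
print('travel',(p-n[:3])@a-.054)
V=R.from_euler('xyz',[180,0,80],degrees=True).as_matrix()
rows([(p-Q[:,2]*.04,Q,2),([.57,.15,.28],V,6),([.555,-.10,.24],V,6)])
rows([([.555,-.10,.24],V,1),([.5284,-.297,.17],V,6)],([.555,-.10,.24],V))
E
```

```text
36.8 [0.57784118 0.25000258 0.16465004] [ 1.49785235e+02 -3.04845396e-02  8.04197213e+01] w 0.061697154890130126 g 59.796993845229736 toolF [ 1.17786505 -0.60374903  2.3704919 ] T [ 0.77630318  0.0601526  -0.0574316 ] q [ 24.7  14.  -68.1 112.1  47.9  51.8 -77.4]
travel 0.06725848624496195
n 14
"delta_pos": [[-0.0, -0.0, -2.0], [0.0, 0.0, -2.0], [-1.66, 1.1, -0.92], [-1.67, 1.01, -1.01], [-1.66, 0.92, -1.1], [-1.66, 0.82, -1.17], [-1.66, 0.72, -1.25], [-1.67, 0.62, -1.29], [-4.15, 0.48, 0.66], [-4.14, 0.47, 0.67], [-4.15, 0.48, 0.66], [-4.15, 0.48, 0.67], [-4.14, 0.47, 0.66], [-4.15, 0.48, 0.67]]
"angular": [[0.0, 0.0, 0.0], [0.0, 0.0, 0.0], [0.088, -0.0, 0.001], [0.088, -0.001, 0.001], [0.088, -0.0, 0.002], [0.088, -0.001, 0.001], [0.087, -0.0, 0.001], [0.088, -0.0, 0.001], [0.0, -0.0, 0.0], [0.0, -0.0, 0.0], [0.0, -0.0, 0.0], [0.0, -0.0, 0.0], [0.0, -0.0, 0.0], [0.0, -0.0, 0.0]]
end [ 0.555 -0.1    0.24 ] [ 1.7998e+02 -3.0000e-02  8.0000e+01]
n 7
"delta_pos": [[0.0, 0.0, 0.0], [-3.31, 0.13, 1.17], [-3.31, 0.14, 1.16], [-3.31, 0.13, 1.17], [-3.31, 0.13, 1.17], [-3.31, 0.14, 1.16], [-3.31, 0.13, 1.17]]
"angular": [[0.0, 0.0, 0.0], [0.0, 0.0, 0.0], [0.0, 0.0, 0.0], [0.0, 0.0, 0.0], [0.0, 0.0, 0.0], [0.0, 0.0, 0.0], [0.0, 0.0, 0.0]]
end [ 0.5284 -0.297   0.17  ] [180.   0.  80.]
```

>>> {"name": "drive_tool", "arguments": {
  "delta_pos": [
    [0,0,-2.0],
    [0,0,-2.0],
    [-1.66,1.1,-0.92],
    [-1.67,1.01,-1.01],
    [-1.66,0.92,-1.1],
    [-1.66,0.82,-1.17],
    [-1.66,0.72,-1.25],
    [-1.67,0.62,-1.29],
    [-3.5,0.41,0.56],
    [-3.5,0.41,0.57],
    [-3.6,0.41,0.57],
    [-3.6,0.41,0.57],
    [-3.6,0.41,0.57],
    [-3.6,0.41,0.57],
    [-3.5,0.41,0.58],
    [0,0,0],
    [0,0,0]
  ],
  "angular": [
    [0,0,0],
    [0,0,0],
    [0.088,0,0.001],
    [0.088,-0.001,0.001],
    [0.088,0,0.002],
    [0.088,-0.001,0.001],
    [0.087,0,0.001],
    [0.088,0,0.001],
    [0,0,0],
    [0,0,0],
    [0,0,0],
    [0,0,0],
    [0,0,0],
    [0,0,0],
    [0,0,0],
    [0,0,0],
    [0,0,0]
  ],
  "gripper": [5.8,5.8,5.8,5.8,5.8,5.8,5.8,5.8,5.8,5.8,5.8,5.8,5.8,5.8,5.8,5.8,5.8]
}}

```text
time_s: 38.5
tool_pos: [0.5547, -0.1027, 0.2382]
tool_rot: [-179.9, 0.0, 79.8]
force: [-0.3, 0.5, -1.5]
grip_width: 0.0614
grasp_force: 59.8
```

```bash
python3 f.py;python3 - <<'E'
from plan import *
V=R.from_euler('xyz',[180,0,80],degrees=True).as_matrix()
rows([([.5284,-.297,.18],V,8)])
E
```

```text
38.5 [ 0.55473911 -0.10266519  0.23815917] [-1.79870842e+02  7.30843250e-03  7.97704130e+01] w 0.061433705018848615 g 59.796211064531235 toolF [ 0.43764858 -0.37143122  1.45823175] T [-0.06773172  0.10159076 -0.01978657] q [ 65.5  20.6 -70.3  93.7  19.6  79.9 -17.5]
n 8
"delta_pos": [[-2.45, 0.11, 0.73], [-2.45, 0.11, 0.72], [-2.45, 0.1, 0.73], [-2.45, 0.1, 0.73], [-2.45, 0.11, 0.73], [-2.44, 0.1, 0.72], [-2.45, 0.1, 0.73], [-2.45, 0.1, 0.73]]
"angular": [[-0.0, 0.0, -0.001], [-0.001, 0.0, -0.0], [0.0, 0.0, -0.001], [-0.0, 0.0, -0.0], [-0.0, 0.0, -0.001], [-0.001, 0.0, -0.0], [0.0, 0.0, -0.001], [-0.0, 0.0, -0.0]]
end [ 0.5284 -0.297   0.18  ] [-1.7999e+02  1.0000e-02  8.0000e+01]
```

>>> {"name": "drive_tool", "arguments": {
  "delta_pos": [
    [-2.45,0.11,0.73],
    [-2.45,0.11,0.72],
    [-2.45,0.1,0.73],
    [-2.45,0.1,0.73],
    [-2.45,0.11,0.73],
    [-2.44,0.1,0.72],
    [-2.45,0.1,0.73],
    [-2.45,0.1,0.73],
    [0,0,0],
    [0,0,0]
  ],
  "angular": [
    [0,0,-0.001],
    [-0.001,0,0],
    [0,0,-0.001],
    [0,0,0],
    [0,0,-0.001],
    [-0.001,0,0],
    [0,0,-0.001],
    [0,0,0],
    [0,0,0],
    [0,0,0]
  ],
  "gripper": [5.8,5.8,5.8,5.8,5.8,5.8,5.8,5.8,5.8,5.8]
}}

```text
time_s: 39.5
tool_pos: [0.5295, -0.2952, 0.1801]
tool_rot: [180.0, -0.1, 80.2]
force: [0.8, 1.1, -1.2]
grip_width: 0.0618
grasp_force: 59.8
```

```bash
python3 f.py;python3 - <<'E'
from plan import *
V=R.from_euler('xyz',[180,0,80],degrees=True).as_matrix()
rows([([.5284,-.2965,.16],V,2),([.5284,-.2965,.080],V,5)])
s=eyes.read_camera('side')
# ring centre of large mat & held adapter check: bottom of blue
I=s['pixels'].astype(float);b=(I[...,2]-I[...,0])/(I.sum(2)+1)>.2
b[:, :330]=0;b[:,430:]=0;b[:100]=0;b[235:]=0
n,l,st,ce=cv2.connectedComponentsWithStats(b.astype(np.uint8));k=1+np.argmax(st[1:,4]);print(st[k],ce[k])
o=telemetry.get_obs();p=o['tool_pos'];Q=Rm(o['tool_rot'])
for d in(.054,-.013):
    from fit import circ
    q=proj(s,circ(p+Q@[0,0,d],Q[:,2],.031));print(q.min(0),q.max(0))
E
```

```text
39.5 [ 0.52946042 -0.29519861  0.18014224] [ 1.79999828e+02 -5.18087039e-02  8.01723521e+01] w 0.06177399739481658 g 59.79622703205678 toolF [1.23607981 0.62414758 1.18689585] T [-0.045541    0.03366039  0.07191089] q [ 76.   28.1 -64.4  92.3  25.9  76.2  -2. ]
n 7
"delta_pos": [[-0.07, -0.04, 1.01], [-0.08, -0.04, 1.0], [0.0, -0.0, 1.6], [0.0, -0.0, 1.6], [0.0, -0.0, 1.6], [0.0, -0.0, 1.6], [0.0, -0.0, 1.6]]
"angular": [[0.0, -0.0, 0.002], [0.0, -0.001, 0.001], [0.0, 0.0, 0.0], [0.0, 0.0, 0.0], [0.0, 0.0, 0.0], [0.0, 0.0, 0.0], [0.0, 0.0, 0.0]]
end [ 0.5284 -0.2965  0.08  ] [1.8e+02 1.0e-02 8.0e+01]
[372 137  24  35 691] [383.00723589 153.96671491]
[368.54162294 159.80322893] [393.10047746 172.34933464]
[371.67532923 136.86664331] [396.98173726 148.8989643 ]
```

>>> {"name": "drive_tool", "arguments": {
  "delta_pos": [
    [-0.07,-0.04,1.0],
    [-0.08,-0.04,1.0],
    [0,0,1.6],
    [0,0,1.6],
    [0,0,1.6],
    [0,0,1.6],
    [0,0,1.3],
    [0,0,0.3],
    [0,0,0],
    [0,0,0]
  ],
  "angular": [
    [0,0,0.002],
    [0,0,0.001],
    [0,0,0],
    [0,0,0],
    [0,0,0],
    [0,0,0],
    [0,0,0],
    [0,0,0],
    [0,0,0],
    [0,0,0]
  ],
  "gripper": [5.8,5.8,5.8,5.8,5.8,5.8,5.8,5.8,5.8,5.8],
  "squeeze": 20
}}

```text
time_s: 40.55
tool_pos: [0.5288, -0.297, 0.0809]
tool_rot: [179.9, 0.0, 80.0]
force: [0.1, -0.2, -2.0]
grip_width: 0.0618
grasp_force: 19.9
```

>>> {"name": "drive_tool", "arguments": {
  "delta_pos": [
    [0,0,0.15],
    [0,0,0.15],
    [0,0,0.15],
    [0,0,0.15],
    [0,0,0]
  ],
  "angular": [
    [0,0,0],
    [0,0,0],
    [0,0,0],
    [0,0,0],
    [0,0,0]
  ],
  "gripper": [5.8,5.8,5.8,5.8,5.8]
}}

```text
time_s: 41.05
tool_pos: [0.528, -0.2969, 0.0741]
tool_rot: [-180.0, 0.0, 80.0]
force: [0.3, -0.2, -2.6]
grip_width: 0.062
grasp_force: 19.9
```

>>> {"name": "drive_tool", "arguments": {
  "delta_pos": [
    [0,0,0.15],
    [0,0,0.15],
    [0,0,0.1],
    [0,0,0.1],
    [0,0,0]
  ],
  "angular": [
    [0,0,0],
    [0,0,0],
    [0,0,0],
    [0,0,0],
    [0,0,0]
  ],
  "gripper": [5.8,5.8,5.8,5.8,5.8]
}}

```text
time_s: 41.55
tool_pos: [0.5281, -0.2968, 0.0691]
tool_rot: [-180.0, 0.0, 80.0]
force: [-0.9, 0.6, -1.9]
grip_width: 0.062
grasp_force: 19.9
```

>>> {"name": "drive_tool", "arguments": {
  "delta_pos": [
    [0,0,0.1],
    [0,0,0.1],
    [0,0,0.1],
    [0,0,0]
  ],
  "angular": [
    [0,0,0],
    [0,0,0],
    [0,0,0],
    [0,0,0]
  ],
  "gripper": [5.8,5.8,5.8,5.8]
}}

```text
time_s: 41.95
tool_pos: [0.5282, -0.2979, 0.0683]
tool_rot: [-180.0, 0.1, 80.0]
force: [-4.2, -0.4, 10.7]
grip_width: 0.0617
grasp_force: 19.9
```

>>> {"name": "drive_tool", "arguments": {
  "delta_pos": [
    [0,0,-0.1],
    [0,0,-0.05],
    [0,0,0],
    [0,0,0],
    [0,0,0],
    [0,0,0],
    [0,0,0],
    [0,0,0],
    [0,0,0]
  ],
  "angular": [
    [0,0,0],
    [0,0,0],
    [0,0,0],
    [0,0,0],
    [0,0,0],
    [0,0,0],
    [0,0,0],
    [0,0,0],
    [0,0,0]
  ],
  "gripper": [5.8,5.8,6.4,6.8,7.2,7.6,8,8.4,8.7]
}}

```text
time_s: 42.85
tool_pos: [0.5282, -0.2969, 0.0678]
tool_rot: [180.0, 0.0, 80.0]
force: [-0.1, -0.1, -1.2]
grip_width: 0.0847
grasp_force: 0.0
```

>>> {"name": "drive_tool", "arguments": {
  "delta_pos": [
    [0,0,-0.5],
    [0,0,-1.5],
    [0,0,-2.5],
    [0,0,-3],
    [0,0,-3],
    [0,0,-3],
    [0,0,0],
    [0,0,0]
  ],
  "angular": [
    [0,0,0],
    [0,0,0],
    [0,0,0],
    [0,0,0],
    [0,0,0],
    [0,0,0],
    [0,0,0],
    [0,0,0]
  ],
  "gripper": [8.7,8.7,8.7,8.7,8.7,8.7,8.7,8.7]
}}

```text
time_s: 43.65
tool_pos: [0.5287, -0.297, 0.2043]
tool_rot: [179.9, 0.1, 80.0]
force: [-0.9, 0.1, -0.9]
grip_width: 0.0869
grasp_force: 0.0
```

```bash
python3 f.py; python3 - <<'E'
from fit import *
s=eyes.read_camera('side')
for n,p,z0,h,r,mx in(('small',(.513,-.0632),.0195,.101,.017,0),('medium',(.537,-.1733),.0215,.084,.024,0),('large',(.5282,-.297),.0145,.067,.031,0)):
    R_=models.cut_out(s,n)
    P=np.r_[circ(np.array([*p,z0]),np.array([0,0,1.]),r),circ(np.array([*p,z0+h]),np.array([0,0,1.]),r)]
    m=down(hull(s,P,(0,0,560,420),4),4)>.5
    print(n,[(round(q['p'],2),q['centre'],int(q['pixels'].sum()),round(float((q['pixels']&m).sum()/(q['pixels']|m).sum()),2)) for q in R_[:2]],np.argwhere(m).mean(0)[::-1])
E
```

```text
43.65 [ 0.52868546 -0.29695639  0.20429724] [1.79889498e+02 9.48458881e-02 8.00101105e+01] w 0.08692214753945039 g 0.0 toolF [-0.06158651 -0.95250443  0.87563163] T [-0.07613207  0.03063444 -0.03249049] q [ 76.6  27.  -65.2  90.7  24.9  78.3  -1.2]
small [(0.8, [330.2, 226.8], 576, 0.87)] [325.03119869 223.91954023]
medium [(0.89, [347.7, 203.6], 704, 0.9), (0.62, [197.4, 279.3], 4071, 0.0)] [346.54225352 203.67605634]
large [(0.75, [381.5, 189.8], 744, 0.87)] [378.33554377 191.36870027]
```

All three masks overlap the predicted standing silhouettes (IoU 0.87–0.90), so I'm handing in.

```bash
python3 -c "
from cell import env
print(env.sign_off())"
```

```text
the job is handed in; nothing more can be done
None
```

I drew out all three adapters, smallest first, stood each upright on its own pad, and handed the job in at about 44 s. The final side view matched the expected standing positions, though `env.sign_off()` gave no verdict.

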